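# Load photometer reference filters through the gate into the stacking magazine

## Task

Load the photometer's check filters for measuring in turn: with the fingertips, push the clear, then the amber, then the blue one across the tray and through the gate, one at a time, so that each drops flat into the magazine before the next goes through. Then push the dust cover fully shut over the stack. The filters only slide on the tray and are never picked up, and the things standing in and around the tray stay where they are.

Things in the scene. Friction and masses are not known exactly. Their poses are not given: they have to be found in the camera images.
- filter_tray: white filter-loading tray, 267 x 235 mm, fixed. Origin: on the worktop (z = 0) below it; its x runs from the sorting floor to the gate and magazine (away from the robot, turned up to 0.3 rad), y to the left, z up; the numbers in mm given for other entries are in this frame. Its floor is level, 36 mm above the worktop. Rear guide rail at x 102 to 112, 9 mm above the floor
- sorting_floor (a point): point on the tray floor at tray x = -60, y = 0. The open sorting floor spans x -150 to 43 and y -112 to 112 mm, inside a 5 mm thick rim that stands 8 mm above the floor; at its far side is the blue gate wall (x 43 to 49, 10 mm high)
- gate (a point): middle of the gate, the 44 mm wide opening in the gate wall, at tray x = 46, y = 0, at floor height, between two upright steel pins (8 mm thick, 14 mm high, centres at x = 45, y = +-26). In front of it two solid blue funnel shoulders, 10 mm high, open at 45 degrees from (43, +-27) to (8, +-62) and fill the far corners (x 6 to 49) from there to the side rims
- magazine (a point): centre of the magazine's round mouth, level with the tray floor, at tray x = 76, y = 0: an upright well, 44 mm wide, 26 mm deep, near edge at x = 54. Three filters stack flat in it, the top one ending 2 mm below the floor. A filter drops in once pushed fully over the mouth; one that leans in it falls flat when pushed on. An end stop 8 mm high stands at y -34 to -29
- clear_filter_center (a point): photometer check filter: flat round disc, 38 mm diameter, 8 mm thick, about 25 g, a black ring mount round a clear, near-white glass window. Lies flat and loose on the sorting floor and slides easily (friction about 0.25) when pushed at its rim. This point is its centre, half-way up (4 mm above its underside)
- amber_filter_center (a point): photometer check filter: flat round disc, 38 mm diameter, 8 mm thick, about 25 g, a black ring mount round an orange-amber glass window. Lies flat and loose on the sorting floor and slides easily (friction about 0.25) when pushed at its rim. This point is its centre, half-way up (4 mm above its underside)
- blue_filter_center (a point): photometer check filter: flat round disc, 38 mm diameter, 8 mm thick, about 25 g, a black ring mount round a dark blue glass window. Lies flat and loose on the sorting floor and slides easily (friction about 0.25) when pushed at its rim. This point is its centre, half-way up (4 mm above its underside)
- dust_cover (a joint): sliding metal dust cover (53 x 56 mm plate, 1 to 5 mm above the tray floor), in m: 0 = fully open, parked left of the mouth (plate centre at tray x = 77.5, y = 60); 0.060 = fully shut over the mouth, at its stop. Slides towards tray -y against about 1.2 N of friction and slight damping, and stays where it is left
- cover_tab (a point): centre of the black upright push tab on the cover: 32 mm along tray x, 5 mm along tray y, top 23 mm above the tray floor; this point is 13.5 mm above the floor, at tray x = 77.5, y = 78 when fully open. Push its left (+y) face; left of it the deck is open, with no rim above the floor, to the tray edge at y = 117
- amber_vial: small amber glass vial with aluminium cap, 25 mm diameter, 50 mm high, standing loose on the deck of the tray to the right of the magazine (tray about x = 78, y = -80 mm); origin at the centre of its base. A bystander
- bulb: red rubber blower bulb, 79 x 47 x 48 mm, loose on the worktop to the right of the tray. A bystander
- forceps: steel forceps, 120 mm long, 18 mm wide, 8 mm high, loose on the worktop to the right of the tray. A bystander
- tape_roll: roll of white tape, 42 mm diameter, 22 mm high, loose on the worktop to the left of the tray. A bystander
- cover_slips: black box of cover slips, 34 x 50 x 16 mm, loose on the worktop to the left of the tray. A bystander
Mind the look-alikes: they are no part of the job. Leave any pink or yellow look-alike of the part that bears amber_filter_center alone.

How it is judged:
By the outcome, as a careful person would: the job done as asked, in the order asked, and still so for the second after the job is handed in, with the robot touching nothing.
It also fails if it takes over 64 s, if anything falls off the work surface, if the arm or the gripper's body presses on something with over 40 N, if the wrist force passes 120 N, or if a joint passes its speed limit or range.

## Robot

A 6-joint arm with a two-finger parallel gripper is mounted at the origin on a cart in front of the work surface, level with it; the furniture and walls round the work are solid. World frame = base frame: x ahead of the robot, y to its left, z up, the work surface at z = 0. Lengths are in m, angles in rad, forces in N, time in s.
With the tool pointing down it reaches from about 0.35 to 1 m from the base axis. Payload 7.1 kg.
Tool frame: the origin (TCP) lies midway between the tips of the shut fingers; the grasp point (between the pads) lies 19 mm behind it (grasp_offset is the distance from the TCP to the grasp point, in m); z points along the fingers, y is the direction in which the jaws open and shut (so a half turn about z gives the same grasp; the last joint's range is limited). The gripper opens to 85 mm and grips with 20 to 120 N. Pads are 22 mm wide; open, the fingers measure 114 mm over their backs; the gripper's body (76 mm by 85 mm) begins 54 mm behind the grasp point. The pads swing forward as they close: fully open they stand 13 mm farther back than shut.
Start: joints at [-1.338, 0.423, 1.63, -0, 1.089, -0.019], TCP at [0.156, -0.605, 0.231] pointing down, gripper open.
Joint ranges: [-3, 3], [-0.9, 2.11], [0.09, 2.58], [-1.31, 4.45], [0.11, 2.69], [-2.54, 2.54]. Speed limits (rad/s): [2.39, 2.39, 3.01, 3.14, 3.14, 3.14].

## Interface

Orientations are given as a unit quaternion [x, y, z, w].
In Python, from station import sense, capture, job_done, grasp_offset gives the robot as it stands.
- The arm moves only by the shell command python3 -m pendant 'ROWS'. ROWS is JSON, a list of rows, each a list of 3 entries, a list of its own where there are three numbers: the finger opening in m, from 0 to 0.0854, then the shift along the tool's x, y, z in m, then the turn, a rotation vector about the tool's x, y, z in degrees. In form: [[grip, [dx, dy, dz], [wx, wy, wz]], ...]. A call has 1 to 20 rows; each row shifts and turns the commanded pose from where the row before left it, along the tool's axes as they then stand; what a row does not reach is not made up. A row lasts 1/8 s, in which the tool goes at most 62.5 mm and 10.7 degrees, less where a joint would pass 70% of its speed; a pose out of reach is approached as far as the arm can. A call with a gripper value outside its range is refused whole. The fingers move at their own pace and stop on an object; the grip force is fixed at half the most. Time passes only in rows, so rows that do not move let the fingers close. It gives the time, the measured TCP pose, the force and the opening at its end, in the units of the state.
- sense(): the state, without advancing time (a new reading comes with each control period).
- capture(name): name is "scene" or "top"; returns a dict with "frame" (480x640x3 uint8, red, green, blue), "fx", "fy", "cx", "cy" (pixels), "R" (3x3) and "t" (3): a world point X has camera coordinates R X + t. Camera axes: x right, y down, z forward; pixel columns grow to the right and rows downward; lengths in m; the calibration is good to about 2 mm. A picture is of the moment at which its call begins. There is no depth.
- job_done(): hands the job in, once; it reports no verdict.
The state is a dict: "clock": time; "qpos": joint angles; "joint_velocities": joint speeds; "effort": joint torques, N m; "eef_pos": TCP position; "tcp_rot": TCP orientation; "ft_force": force on the tool from outside, world axes, zero at the start; "torque": the same for the moment, N m; "finger_gap": opening from 0.0 (shut) to 1.0 (fully open).
Only numpy, scipy, OpenCV 4.12 (cv2) and the standard library are available. Lean on these libraries where they do the work, as an engineer would, in place of code of your own. Each camera call takes 0.05 s, during which the arm holds its last target.

## Working session

There is one attempt and no reset: what is moved stays moved. The work goes in short steps, Python scripts to look and compute and a shell command to move; the robot and the scene stay as the last step left them, time stands still between calls to the robot, and variables do not carry over. Pictures are saved under pics/ and viewed, and the job is handed in when it is done.

```bash
ls; mkdir -p pics; python3 - <<'E'
from station import sense,capture,grasp_offset
import cv2,numpy as np
s=sense();print(s,grasp_offset)
for n in("scene","top"):
    c=capture(n);cv2.imwrite(f"pics/{n}0.png",c["frame"][:,:,::-1]);print(n,c["fx"],c["fy"],c["cx"],c["cy"],np.round(c["R"],3).tolist(),np.round(c["t"],3))
E
```

```text
pics
{'clock': 0.0, 'qpos': array([-1.33801456e+00,  4.23855900e-01,  1.63072379e+00,  1.39015624e-05,
        1.08862170e+00, -1.90112137e-02]), 'joint_velocities': array([-6.93405942e-04,  2.37263870e-05,  1.25959693e-03,  2.60893509e-03,
       -3.43475284e-04, -1.13325621e-03]), 'effort': array([-2.58470871e-03, -5.57396436e+01, -2.81742722e+01, -2.88618980e-05,
        7.29398671e-03, -5.21741072e-05]), 'eef_pos': array([ 0.15560225, -0.60472774,  0.23052303]), 'tcp_rot': array([ 9.92085583e-01,  1.25560934e-01, -7.96907124e-05, -8.00432626e-04]), 'ft_force': array([ 0.42284732, -0.2028585 , -0.13333514]), 'torque': array([-0.02100227, -0.01817503,  0.03061958]), 'finger_gap': 0.9973961148417584} 0.0187
scene 464.343277445455 464.343277445455 318.2204211211482 235.71710738282016 [[0.716, -0.698, 0.009], [-0.342, -0.362, -0.867], [0.608, 0.618, -0.498]] [-0.485  0.231  0.533]
top 487.99321594099564 487.99321594099564 315.61528824797927 236.13065158664222 [[0.039, -0.999, 0.007], [-0.967, -0.039, -0.25], [0.25, 0.003, -0.968]] [-0.088  0.612  0.764]
```

View pics/top0.png

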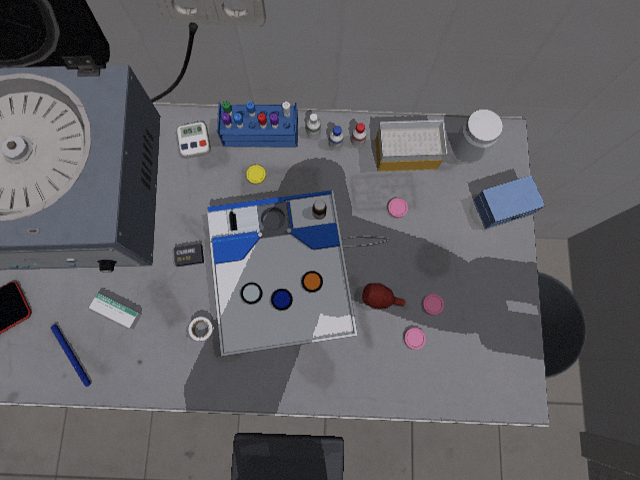

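View pics/scene0.png

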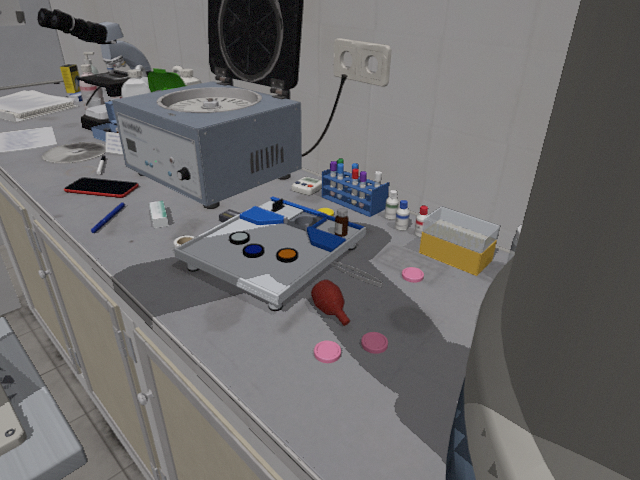

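Top view: clear filter (251,293), blue (282,299), amber (312,281), gate near (274,235), magazine near (273,218), cover tab (233,219), vial (320,208). Look-alikes outside the tray are pink (398,207), (432,304), (415,338) and yellow (256,174). I'll check with a close crop and measure.

```bash
cat > h.py <<'E'
import numpy as np,cv2
from station import sense,capture
def cast(c,px,z):
    px=np.atleast_2d(np.array(px,float)); R=np.array(c["R"]);t=np.array(c["t"])
    d=np.c_[(px[:,0]-c["cx"])/c["fx"],(px[:,1]-c["cy"])/c["fy"],np.ones(len(px))]@R
    o=-R.T@t
    return o+d*((z-o[2])/d[:,2])[:,None]
def proj(c,X):
    X=np.atleast_2d(X);p=X@np.array(c["R"]).T+np.array(c["t"])
    return np.c_[p[:,0]/p[:,2]*c["fx"]+c["cx"],p[:,1]/p[:,2]*c["fy"]+c["cy"]]
def tri(c1,p1,c2,p2):
    P=[np.array([[c["fx"],0,c["cx"]],[0,c["fy"],c["cy"]],[0,0,1]])@np.c_[c["R"],c["t"]] for c in(c1,c2)]
    X=cv2.triangulatePoints(P[0],P[1],np.array(p1,float).reshape(2,1),np.array(p2,float).reshape(2,1))
    return (X[:3]/X[3]).ravel()
E
python3 - <<'E'
from h import *
for n,(x0,x1,y0,y1),k in(("top",(195,365,180,360),3.3),("scene",(160,380,180,320),3.5)):
    im=cv2.imread(f"pics/{n}0.png")[y0:y1,x0:x1]
    cv2.imwrite(f"pics/{n}_crop0.png",cv2.resize(im,None,fx=k,fy=k,interpolation=cv2.INTER_CUBIC))
E
```

```text
(no output)
```

View pics/top_crop0.png

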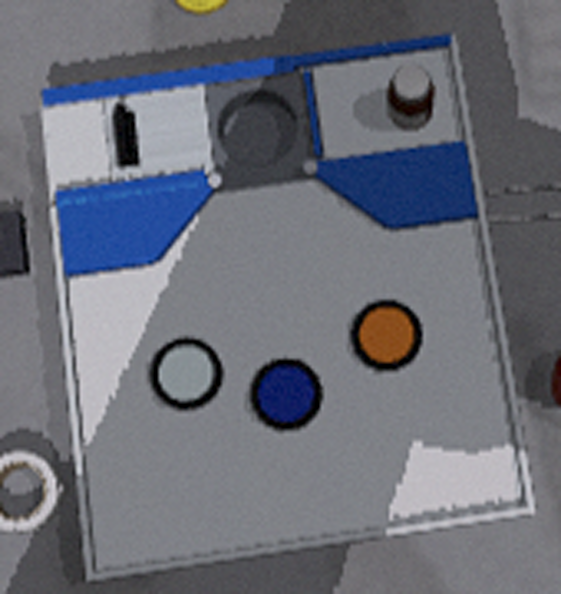

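View pics/scene_crop0.png

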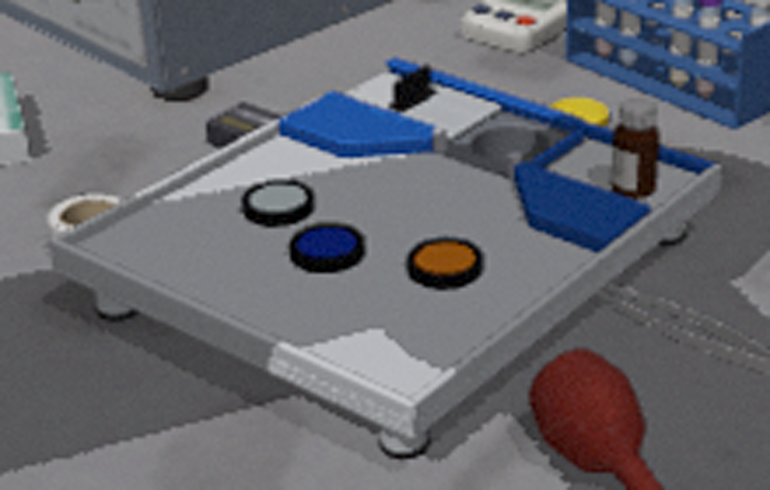

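The close crop shows the three discs on the floor have black rings with clear, dark blue and orange windows. None of the look-alikes is in the tray. Next I'll get the tray pose from the corners in both views, and the discs by triangulation.

```bash
python3 - <<'E'
from h import *
T=capture("top");S=capture("scene")
import pickle;pickle.dump((T,S),open("cal.pkl","wb"))
def up(p,x0,y0,k): return (np.array(p,float)+.5)/k-.5+np.array([x0,y0])
# crop px : tray xyz
C={"nr":((533,511),(418,408),(-155,-117,44)),"nl":((90,578),(54,240),(-155,117,44)),
"fl":((43,97),(388,62),(112,117,45)),"fr":((454,38),(718,165),(112,-117,45)),
"sl":((155,262),(343,154),(8,62,46)),"sr":((390,228),(598,247),(8,-62,46))}
W=[];Q=[]
for k,(a,b,m) in C.items():
    pa=up(a,195,180,3.3);pb=up(b,160,180,3.5)
    w=cast(T,pa,m[2]/1e3)[0]; w2=cast(S,pb,m[2]/1e3)[0]
    print(k,np.round(tri(T,pa,S,pb)*1e3,1),np.round(w*1e3,1),np.round(w2*1e3,1))
    W.append((w+w2)[:2]/2*1e3);Q.append(m[:2])
W=np.array(W);Q=np.array(Q,float)
A,_=cv2.estimateAffinePartial2D(Q,W,method=cv2.LMEDS) if 0 else (None,None)
w0=W.mean(0);q0=Q.mean(0);U,s,V=np.linalg.svd((W-w0).T@(Q-q0));R=U@np.diag([1,np.linalg.det(U@V)])@V
t=w0-R@q0;print("yaw",np.arctan2(R[1,0],R[0,0]),"t",t,"res",np.round(W-(Q@R.T+t),1).tolist())
# discs
def blob(im,lo,hi,box):
    h=cv2.cvtColor(im,cv2.COLOR_RGB2HSV);m=cv2.inRange(h,lo,hi);z=np.zeros_like(m);x0,x1,y0,y1=box;z[y0:y1,x0:x1]=m[y0:y1,x0:x1]
    n,l,st,ce=cv2.connectedComponentsWithStats(z);i=1+np.argmax(st[1:,4]);return ce[i],st[i,4]
col={"amber":((8,130,80),(20,255,255)),"blue":((112,150,60),(125,255,255))}
box={"T":{"amber":(290,340,260,300),"blue":(262,300,280,320),"clear":(235,268,275,312)},"S":{"amber":(265,310,235,275),"blue":(235,275,235,265),"clear":(222,258,225,250)}}
for k in("clear","amber","blue"):
    p=[]
    for n,c in(("T",T),("S",S)):
        im=c["frame"];x0,x1,y0,y1=box[n][k]
        if k in col: ce,a=blob(im,*col[k],box[n][k])
        else:
            g=im[y0:y1,x0:x1].max(2);m=(g<70).astype(np.uint8)
            cn,_=cv2.findContours(m,cv2.RETR_CCOMP,cv2.CHAIN_APPROX_NONE)
            _,hh=cv2.findContours(m,cv2.RETR_CCOMP,cv2.CHAIN_APPROX_NONE)
            inn=[q for q,h in zip(cn,hh[0]) if h[3]>=0];q=max(inn,key=cv2.contourArea);M=cv2.moments(q);ce=np.array([M["m10"]/M["m00"]+x0,M["m01"]/M["m00"]+y0]);a=M["m00"]
        p.append(ce)
    w=tri(T,p[0],S,p[1])*1e3;a=cast(T,p[0],.044)[0]*1e3;b=cast(S,p[1],.044)[0]*1e3;m=(a+b)/2
    print(k,np.round(p,1).tolist(),"tri",np.round(w,1),"planes",np.round(a,1),np.round(b,1),"tray",np.round(R.T@(m[:2]-t),1),"trayT",np.round(R.T@(a[:2]-t),1))
E
```

```text
nr [ 454.2 -141.    40.8] [ 452.6 -139.7   44. ] [ 453.1 -145.2   44. ]
nl [410.2  86.3  43.7] [410.1  86.4  44. ] [410.1  85.8  44. ]
fl [665.8 135.1  43.2] [665.9 134.4  45. ] [662.8 132.4  45. ]
fr [710.5 -91.4  44.2] [709.6 -90.9  45. ] [710.3 -92.6  45. ]
sl [577.   66.7  38.6] [575.6  65.5  46. ] [568.7  55.7  46. ]
sr [618.2 -69.1  17.6] [599.4 -59.6  46. ] [ 600.8 -108.4   46. ]
yaw 0.18697698883713934 t [579.71973107  -4.19528135] res [[3.7, 5.5], [4.4, 4.1], [-3.7, 1.8], [-1.6, 6.6], [-3.9, 2.4], [1.0, -20.4]]Traceback (most recent call last):
  File "<stdin>", line 34, in <module>
ValueError: max() iterable argument is empty
```

```bash
python3 - <<'E'
from h import *
import pickle
T,S=pickle.load(open("cal.pkl","rb"))
im=T["frame"][:,:,::-1]
for i,(x0,x1,y0,y1) in enumerate([(200,350,185,260),(205,360,285,360)]):
    cv2.imwrite(f"pics/topz{i}.png",cv2.resize(im[y0:y1,x0:x1],None,fx=5,fy=5,interpolation=cv2.INTER_CUBIC))
E
```

```text
(no output)
```

View pics/topz0.png

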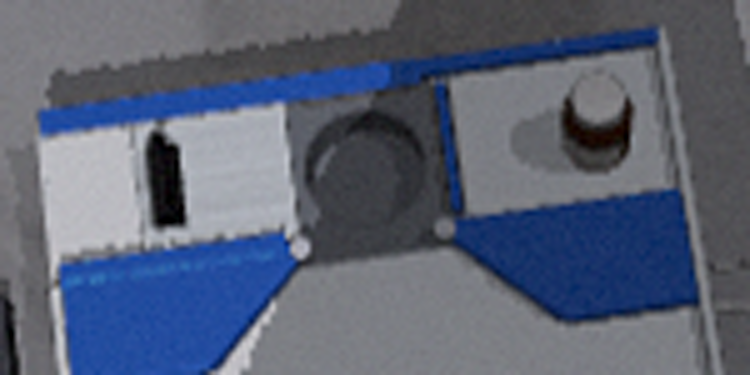

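View pics/topz1.png

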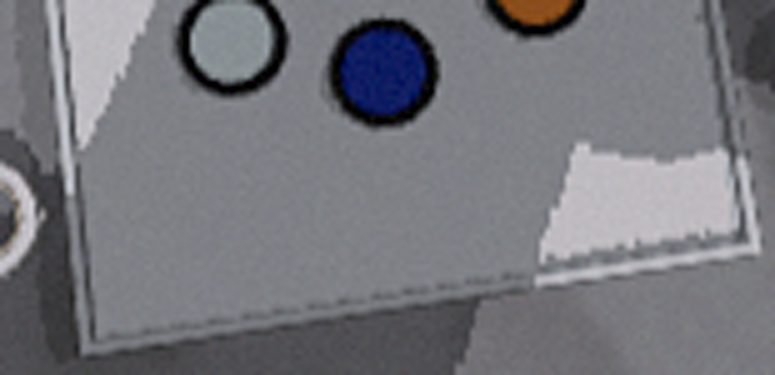

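```bash
python3 - <<'E'
from h import *
import pickle
T,S=pickle.load(open("cal.pkl","rb"))
Z=lambda p,x0,y0:(np.array(p,float)+.5)/5-.5+[x0,y0]
P=[("nl",Z((83,352),205,285),(-155,117,44)),("nr",Z((760,250),205,285),(-155,-117,44)),
("fl",Z((38,110),200,185),(112,117,45)),("fr",Z((660,28),200,185),(112,-117,45)),
("pl",Z((300,246),200,185),(45,26,50)),("pr",Z((445,228),200,185),(45,-26,50)),
("sr",Z((566,320),200,185),(8,-62,46)),("cs_r0",Z((437,85),200,185),(102,-29,44))]
W=np.array([cast(T,p,m[2]/1e3)[0][:2]*1e3 for _,p,m in P]);Q=np.array([m[:2] for *_,m in P],float)
for scale in(0,1):
    w0=W.mean(0);q0=Q.mean(0);U,s,V=np.linalg.svd((W-w0).T@(Q-q0));R=U@np.diag([1,np.linalg.det(U@V)])@V
    k=1 if not scale else s.sum()/((Q-q0)**2).sum()
    t=w0-k*R@q0;yaw=np.arctan2(R[1,0],R[0,0]);print("yaw",yaw,"k",k,"t",t,"\n",np.round(W-(k*Q@R.T+t),1).tolist())
print("cam",-np.array(T["R"]).T@T["t"])
D={"clear":None}
# disc via black-ring/outer mask in top view
im=T["frame"];m=(im.max(2)<60).astype(np.uint8)
g=cv2.cvtColor(im,cv2.COLOR_RGB2HSV)
for name,(x0,x1,y0,y1) in {"clear":(234,268,276,310),"amber":(296,329,265,298),"blue":(266,298,284,314)}.items():
    sub=im[y0:y1,x0:x1].astype(int)
    bl=sub.max(2)<75
    if name!="clear": bl|=(sub.max(2)-sub.min(2))>70
    mm=cv2.morphologyEx(bl.astype(np.uint8),cv2.MORPH_CLOSE,np.ones((3,3)))
    cn,_=cv2.findContours(mm,cv2.RETR_EXTERNAL,cv2.CHAIN_APPROX_NONE);q=max(cn,key=cv2.contourArea)
    e=cv2.fitEllipse(q);c=np.array(e[0])+[x0,y0];w=cast(T,c,.041)[0][:2]*1e3
    print(name,np.round(c,1),np.round(e[1],1),"world",np.round(w,1),"tray",np.round(R.T@(w-t)/k,1))
E
```

```text
yaw 0.1840397594702654 k 1 t [581.77430531   1.83690461] 
 [[1.7, -0.9], [1.7, 1.1], [0.0, -1.7], [-1.8, 3.0], [0.7, 0.7], [-0.0, 0.5], [-1.3, -1.9], [-1.0, -0.8]]
yaw 0.1840397594702654 k 0.9899373815191803 t [581.93622297   1.75061648] 
 [[-0.2, 0.0], [0.2, -0.2], [0.8, -0.2], [-0.7, 2.1], [1.0, 1.2], [0.3, 0.4], [-1.3, -2.4], [-0.1, -0.8]]
cam [ 0.40412554 -0.066112    0.89315835]
clear [250.9 292.9] [20.7 21.4] world [517.   45.4] tray [-56.4  55.3]
amber [311.6 281.1] [20.5 21.2] world [542.  -59.8] tray [-51.  -53.7]
blue [281.2 299.1] [20.9 21.2] world [508.3  -8.2] tray [-74.9   3.7]
```

```bash
cat >> h.py <<'E'
YAW=0.184; TT=np.array([.5819,.0018])
def yR(a): return np.array([[np.cos(a),-np.sin(a)],[np.sin(a),np.cos(a)]])
def t2w(q): return TT+yR(YAW)@(np.array(q,float)/1e3)
def w2t(w): return yR(YAW).T@(np.array(w)[:2]-TT)*1e3
from scipy.spatial.transform import Rotation as Ro
def st():
    s=sense();R=Ro.from_quat(s["tcp_rot"]).as_matrix();a=np.arctan2(R[1,0],R[0,0])
    print("t %.2f tray"%s["clock"],np.round(w2t(s["eef_pos"]),1),"z %.1f"%(s["eef_pos"][2]*1e3),"tool heading in tray deg %.1f"%np.degrees(a-YAW),"F",np.round(s["ft_force"],1),"gap %.3f"%s["finger_gap"],"tilt",np.round(R[2],3),"q6 %.2f"%s["qpos"][5])
    return s,a
def plan(q,z,head=None):
    """tool deltas (mm) to tray point q(mm), height z mm, with present heading; then the turn"""
    s,a=st();w=t2w(q);d=(w-s["eef_pos"][:2])*1e3;c,sn=np.cos(a),np.sin(a)
    print("tool shift mm dx %.1f dy %.1f dz %.1f"%(d@[c,sn],d@[sn,-c],s["eef_pos"][2]*1e3-z), "" if head is None else "turn wz %.1f"%(-(head-np.degrees(a-YAW))))
E
python3 -c "
from h import *
plan((-110,90),110,-36)"
```

```text
t 0.20 tray [-530.1 -518.5] z 230.8 tool heading in tray deg 3.9 F [-0.3  0.7 -0.1] gap 0.999 tilt [-0.    -0.001 -1.   ] q6 -0.02
tool shift mm dx 460.3 dy -578.7 dz 120.8 turn wz 39.9
```

```bash
python3 -m pendant '[[0.01,[0.029,-0.036,0],[0,0,0]],[0.01,[0.029,-0.036,0],[0,0,0]],[0.01,[0.029,-0.036,0],[0,0,0]],[0.01,[0.029,-0.036,0],[0,0,0]],[0.01,[0.029,-0.036,0],[0,0,0]],[0.01,[0.029,-0.036,0],[0,0,0]],[0.01,[0.029,-0.036,0],[0,0,0]],[0.01,[0.029,-0.036,0],[0,0,0]],[0.01,[0.029,-0.036,0],[0,0,0]],[0.01,[0.029,-0.036,0],[0,0,0]],[0.01,[0.029,-0.036,0],[0,0,0]],[0.01,[0.029,-0.036,0],[0,0,0]],[0.01,[0.029,-0.036,0],[0,0,0]],[0.01,[0.029,-0.036,0.02],[0,0,10]],[0.01,[0,0,0.03],[0,0,10]],[0.01,[0,0,0.03],[0,0,10]],[0.01,[0,0,0.03],[0,0,10]],[0.01,[0,0,0],[0,0,0]]]'
python3 -c "
from h import *
plan((-85,76),80,-36)
for n in('top','scene'):
  c=capture(n); cv2.imwrite('pics/%s1.png'%n,c['frame'][:,:,::-1])
  s=sense(); print(n,proj(c,s['eef_pos']))"
```

```text
clock: 2.45
eef_pos: [0.4214, -0.0167, 0.1203]
tcp_rot: [0.976, -0.219, -0.002, 0.0]
ft_force: [0.3, 0.1, -0.5]
finger_gap: 0.116
t 2.45 tray [-161.2   11.1] z 120.3 tool heading in tray deg -35.8 F [ 0.3  0.1 -0.5] gap 0.116 tilt [-0.004  0.002 -1.   ] q6 1.94
tool shift mm dx 23.8 dy -97.2 dz 40.3 turn wz 0.2
top [[280.5229371  348.49630184]]
scene [[209.09924977 227.15943383]]
```

```bash
python3 -m pendant '[[0.01,[0.008,-0.033,0],[0,0,0]],[0.01,[0.008,-0.033,0.014],[0,0,0]],[0.01,[0.008,-0.032,0.026],[0,0,0]],[0.01,[0,0,0],[0,0,0]]]'
python3 - <<'E'
from h import *
plan((-85,76),40,-36)
for n in('top','scene'):
  c=capture(n); f=np.ascontiguousarray(c['frame'][:,:,::-1])
  s=sense(); p=proj(c,s['eef_pos'])[0]; print(n,p)
  x,y=p.astype(int); x0=max(0,x-60);y0=max(0,y-60)
  cr=cv2.resize(f[y0:y0+110,x0:x0+150],None,fx=4,fy=4,interpolation=cv2.INTER_CUBIC)
  cv2.drawMarker(cr,tuple(int(v) for v in ((p-[x0,y0]+.5)*4)),(0,255,0),cv2.MARKER_CROSS,15,1)
  cv2.imwrite('pics/%s2.png'%n,cr)
E
```

```text
clock: 3.05
eef_pos: [0.4882, 0.0626, 0.0819]
tcp_rot: [0.976, -0.217, 0.001, -0.0]
ft_force: [0.0, -0.1, 0.8]
finger_gap: 0.119
t 3.05 tray [-81.  77.] z 81.9 tool heading in tray deg -35.7 F [ 0.  -0.1  0.8] gap 0.119 tilt [ 0.001 -0.001 -1.   ] q6 2.11
tool shift mm dx -2.7 dy 3.1 dz 41.9 turn wz 0.3
top [236.62777144 306.9515044 ]
scene [217.9102673  219.38519162]
```

View pics/top2.png

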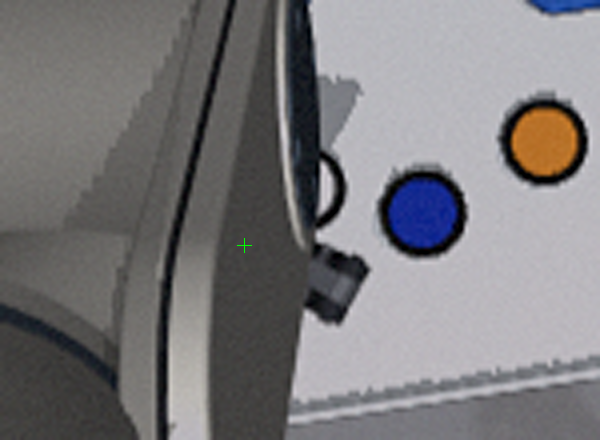

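View pics/scene2.png

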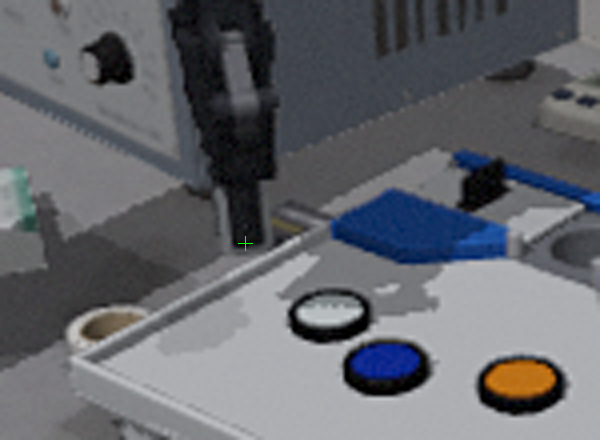

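```bash
python3 -m pendant '[[0.01,[-0.004,0.003,0.01],[0,0,0]],[0.01,[0,0,0.016],[0,0,0]],[0.01,[0,0,0.012],[0,0,0]],[0.01,[0,0,0.003],[0,0,0]],[0.01,[0,0,0],[0,0,0]]]'
python3 - <<'E'
from h import *
plan((-85,76),40,-36)
for n in('scene',):
  c=capture(n); f=np.ascontiguousarray(c['frame'][:,:,::-1])
  cr=cv2.resize(f[180:320,160:350],None,fx=4,fy=4,interpolation=cv2.INTER_CUBIC)
  cv2.imwrite('pics/%s3.png'%n,cr)
E
```

```text
clock: 3.78
eef_pos: [0.4816, 0.0603, 0.0403]
tcp_rot: [0.976, -0.22, -0.0, 0.0]
ft_force: [-0.4, -0.3, -0.4]
finger_gap: 0.12
t 3.77 tray [-87.9  75.8] z 40.3 tool heading in tray deg -35.9 F [-0.4 -0.3 -0.4] gap 0.120 tilt [-0.001  0.    -1.   ] q6 2.11
tool shift mm dx 2.2 dy -1.8 dz 0.3 turn wz 0.1
```

View pics/scene3.png

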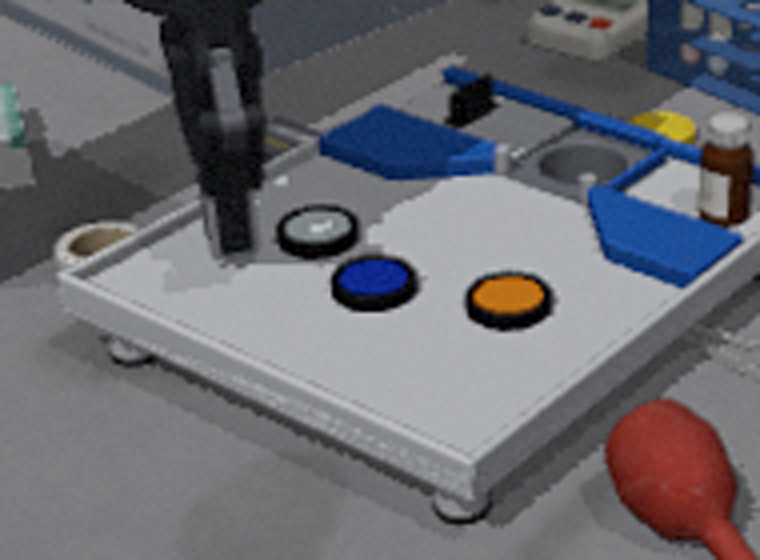

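```bash
python3 -m pendant '[[0.01,[0.006,-0.002,0.0003],[0,0,0]],[0.01,[0.006,0,0],[0,0,0]],[0.01,[0.01,0,0],[0,0,0]],[0.01,[0.01,0,0],[0,0,0]],[0.01,[0.01,0,0],[0,0,0]],[0.01,[0.01,0,0],[0,0,0]],[0.01,[0.01,0,0],[0,0,0]],[0.01,[0.008,0,0],[0,0,0]],[0.01,[0.004,0,0],[0,0,0]],[0.01,[0,0,0],[0,0,0]]]'
cat > see.py <<'E'
import sys
from h import *
plan((0,0),40,0)
k=sys.argv[1]
out=[]
for n,(x0,x1,y0,y1) in (('top',(195,365,180,360)),('scene',(160,380,180,320))):
  c=capture(n); f=np.ascontiguousarray(c['frame'][:,:,::-1])
  out.append(cv2.resize(f[y0:y1,x0:x1],None,fx=(2.2 if n=='top' else 1.9),fy=(2.2 if n=='top' else 1.9),interpolation=cv2.INTER_CUBIC))
h=max(o.shape[0] for o in out)
o=np.hstack([cv2.copyMakeBorder(o,0,h-o.shape[0],0,0,cv2.BORDER_CONSTANT) for o in out]);print(o.shape)
cv2.imwrite('pics/see%s.png'%k,o)
E
python3 see.py 1
```

```text
clock: 5.08
eef_pos: [0.5497, 0.0304, 0.0404]
tcp_rot: [0.976, -0.22, -0.0, -0.0]
ft_force: [-0.6, 0.3, -0.2]
finger_gap: 0.118
t 5.08 tray [-26.5  34. ] z 40.4 tool heading in tray deg -35.9 F [-0.6  0.3 -0.2] gap 0.118 tilt [-0. -0. -1.] q6 2.05
tool shift mm dx 41.4 dy 12.0 dz 0.4 turn wz -35.9
(396, 792, 3)
```

View pics/see1.png

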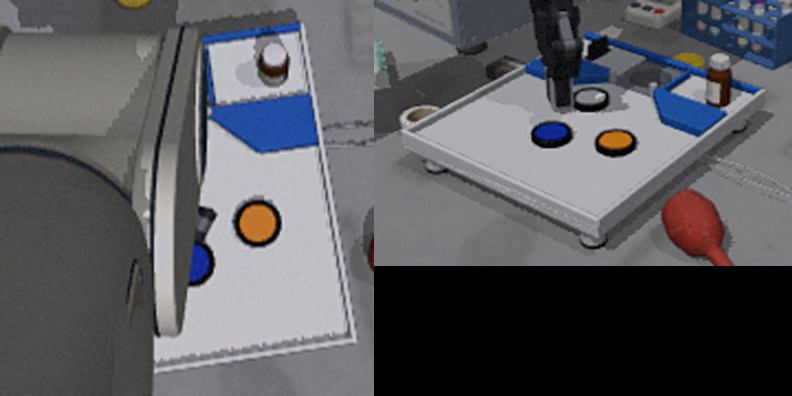

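```bash
cat > disc.py <<'E'
import sys
from h import *
# scene-view window centroid -> tray; bias from amber/blue computed too
def win(c,guess,kind):
    im=c["frame"].astype(np.uint8);h=cv2.cvtColor(im,cv2.COLOR_RGB2HSV)
    x,y=map(int,guess);x0,y0=x-20,y-13;sub=im[y0:y0+26,x0:x0+40].astype(int);hs=h[y0:y0+26,x0:x0+40]
    if kind=="amber": m=cv2.inRange(hs,(8,120,60),(22,255,255))
    elif kind=="blue": m=cv2.inRange(hs,(110,140,50),(128,255,255))
    else:
        d=(sub.max(2)<80).astype(np.uint8);fl=np.zeros((28,42),np.uint8);g=d.copy()*0
        n,l,stt,ce=cv2.connectedComponentsWithStats(1-d,connectivity=4);lab=l[13,20];m=(l==lab).astype(np.uint8)
    M=cv2.moments(m.astype(np.uint8),True);return np.array([M["m10"]/M["m00"]+x0,M["m01"]/M["m00"]+y0]),M["m00"]
if __name__=="__main__":
    c=capture("scene")
    for a in sys.argv[1:]:
        k,x,y=a.split(",");p,n=win(c,(float(x),float(y)),k)
        print(k,np.round(p,1),"area",n,"tray",np.round(w2t(cast(c,p,.044)[0]),1))
E
python3 disc.py clear,274,231.6 blue,254,250 amber,287,255
python3 - <<'E'
from disc import *
import pickle
T,S=pickle.load(open("cal.pkl","rb"))
for k,g in(("clear",(239,238)),("blue",(254,250)),("amber",(287,255))):
    p,n=win(S,g,k);print(k,p,n,w2t(cast(S,p,.044)[0]))
E
```

```text
clear [273.4 230.6] area 97.0 tray [-3.6 15.8]
blue [252.9 249. ] area 131.0 tray [-75.4   2.3]
amber [286.6 253.5] area 139.0 tray [-52.3 -54.7]
clear [236.83190184 236.05521472] 815.0 [-58.88520308  56.68932979]
blue [252.8852459  248.89344262] 122.0 [-75.21525664   2.47957505]
amber [286.63565891 253.20930233] 129.0 [-51.6296671  -54.19663867]
```

```bash
python3 -m pendant '[[0.01,[0.01,0,0],[0,0,0]],[0.01,[0.01,0,0],[0,0,0]],[0.01,[0.006,0,0],[0,0,0]],[0.01,[0.002,0,0],[0,0,0]],[0.01,[-0.006,0,0],[0,0,0]],[0.01,[-0.010,0,0],[0,0,0]],[0.004,[0,0,0],[0,0,-9]],[0.004,[0,0,0],[0,0,-9]],[0.004,[0,0,0],[0,0,-9]],[0.004,[0,0,0],[0,0,-9]],[0.004,[0,0.012,0],[0,0,0]],[0.004,[0,0.013,0],[0,0,0]],[0.004,[0,0,0],[0,0,0]]]'
python3 see.py 2; python3 -c "
from h import *
print(proj(capture('scene'),np.r_[t2w((20,0)),.044]))"
```

```text
clock: 6.85
eef_pos: [0.5651, -0.0005, 0.0405]
tcp_rot: [0.996, 0.091, 0.0, 0.0]
ft_force: [0.1, -0.8, -0.1]
finger_gap: 0.047
t 6.85 tray [-16.9   0.9] z 40.5 tool heading in tray deg -0.1 F [ 0.1 -0.8 -0.1] gap 0.047 tilt [ 0.  0. -1.] q6 1.37
tool shift mm dx 16.9 dy 0.8 dz 0.5 turn wz -0.1
(396, 792, 3)
[[287.85290752 228.07457631]]
```

View pics/see2.png

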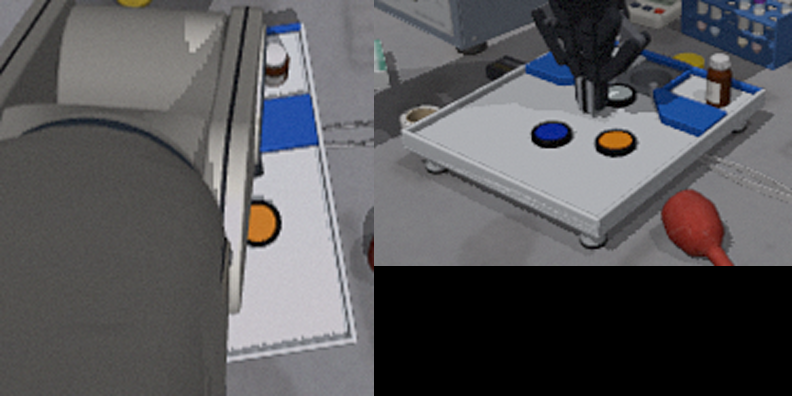

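```bash
python3 -m pendant '[[0.004,[0.006,0.001,0.0005],[0,0,0]],[0.004,[0.008,0,0],[0,0,0]],[0.004,[0.008,0,0],[0,0,0]],[0.004,[0.008,0,0],[0,0,0]],[0.004,[0.008,0,0],[0,0,0]],[0.004,[0.006,0,0],[0,0,0]],[0.004,[0,0,0],[0,0,0]]]'
python3 see.py 3
```

```text
clock: 7.88
eef_pos: [0.6089, 0.008, 0.0399]
tcp_rot: [0.996, 0.093, 0.0, 0.0]
ft_force: [-0.9, 0.1, -0.1]
finger_gap: 0.048
t 7.88 tray [27.7  1.1] z 39.9 tool heading in tray deg 0.1 F [-0.9  0.1 -0.1] gap 0.048 tilt [ 0.  0. -1.] q6 1.38
tool shift mm dx -27.7 dy 1.1 dz -0.1 turn wz 0.1
(396, 792, 3)
```

View pics/see3.png

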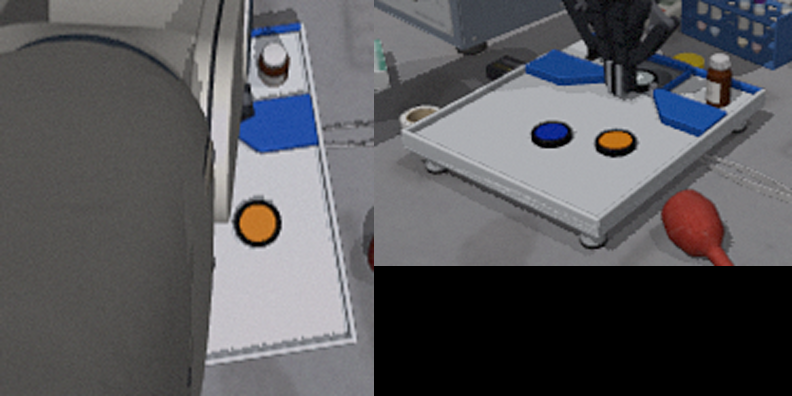

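```bash
python3 -m pendant '[[0.004,[0.004,0.001,0],[0,0,0]],[0.004,[0.004,0,0],[0,0,0]],[0.004,[0.004,0,0],[0,0,0]],[0.004,[0.004,0,0],[0,0,0]],[0.004,[0.003,0,0],[0,0,0]],[0.004,[0.002,0,0],[0,0,0]],[0.004,[0,0,0],[0,0,0]]]'
python3 see.py 4
```

```text
clock: 8.85
eef_pos: [0.6293, 0.0108, 0.0399]
tcp_rot: [0.996, 0.093, 0.0, 0.0]
ft_force: [-0.6, 0.4, -0.3]
finger_gap: 0.049
t 8.85 tray [48.3  0.2] z 39.9 tool heading in tray deg 0.1 F [-0.6  0.4 -0.3] gap 0.049 tilt [ 0.  0. -1.] q6 1.38
tool shift mm dx -48.3 dy 0.1 dz -0.1 turn wz 0.1
(396, 792, 3)
```

View pics/see4.png

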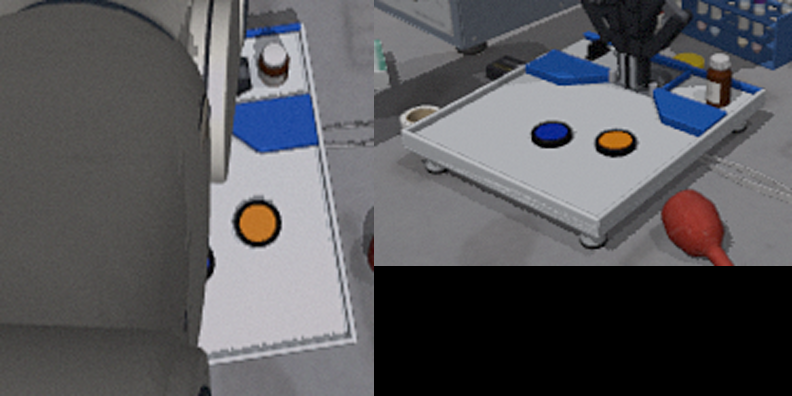

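```bash
python3 -m pendant '[[0.004,[-0.015,0,0],[0,0,0]],[0.004,[-0.015,0,0],[0,0,0]],[0.01,[0,0,-0.025],[0,0,0]],[0.01,[-0.01,0.005,-0.025],[0,0,0]],[0.01,[-0.03,0.025,0],[0,0,0]],[0.01,[-0.03,0.025,0],[0,0,0]],[0.01,[-0.03,0.025,0],[0,0,-9]],[0.01,[0,0,0],[0,0,-9.5]],[0.01,[0,0,0],[0,0,-9.5]],[0.01,[0,0,0],[0,0,-9.5]],[0.01,[0,0,0],[0,0,0]]]'
python3 see.py 5;python3 -c "
from h import *
plan((-83,-79),40,37.5)"
```

```text
clock: 10.32
eef_pos: [0.5151, -0.0918, 0.0899]
tcp_rot: [0.913, 0.407, -0.0, -0.0]
ft_force: [-0.6, -0.0, -0.0]
finger_gap: 0.119
t 10.32 tray [-82.8 -79.8] z 89.9 tool heading in tray deg 37.5 F [-0.6 -0.  -0. ] gap 0.119 tilt [-0.    -0.001 -1.   ] q6 0.53
tool shift mm dx 114.3 dy -12.9 dz 49.9 turn wz 37.5
(396, 792, 3)
t 10.43 tray [-82.4 -79.8] z 89.9 tool heading in tray deg 37.4 F [-0.1  0.1  0. ] gap 0.115 tilt [-0. -0. -1.] q6 0.54
tool shift mm dx 0.0 dy -1.0 dz 49.9 turn wz -0.1
```

View pics/see5.png

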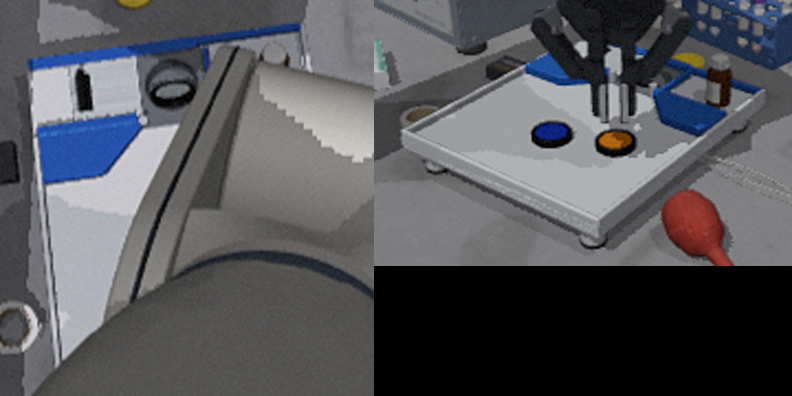

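```bash
python3 - <<'E'
from h import *
c=capture("top");f=c["frame"][:,:,::-1]
cv2.imwrite("pics/mag1.png",cv2.resize(f[200:245,245:305],None,fx=10,fy=10,interpolation=cv2.INTER_CUBIC))
for z in(.014,.018,.036): print(z,proj(c,np.r_[t2w((76,0)),z]))
E
```

```text
0.014 [[273.86325091 221.26738334]]
0.018 [[273.70108392 220.66867247]]
0.036 [[272.95393045 217.91022625]]
```

View pics/mag1.png

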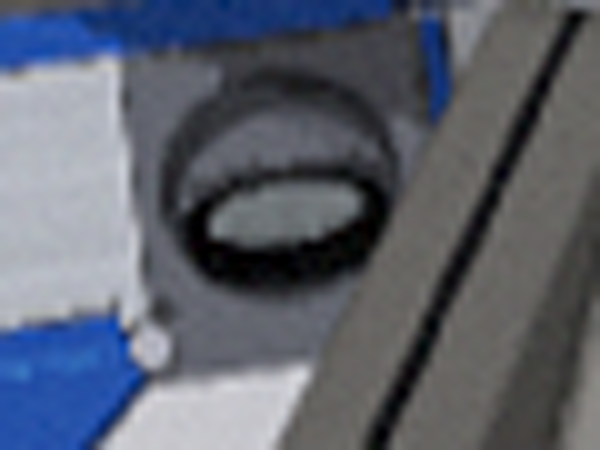

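The zoom shows the clear filter leaning in the well: window ellipse around (273,221), about 2:1 (tilt ≈43°), with its near edge on the lip. My push ended about 5 mm short, so I'll go back and push it further before touching amber.

```bash
python3 -m pendant '[[0.004,[0,0,0],[0,0,9.4]],[0.004,[0,0,0],[0,0,9.4]],[0.004,[0,0,0],[0,0,9.4]],[0.004,[0,0,0],[0,0,9.2]],[0.004,[0.033,-0.027,0],[0,0,0]],[0.004,[0.033,-0.027,0],[0,0,0]],[0.004,[0.03,-0.026,0],[0,0,0]],[0.004,[0,0,0.025],[0,0,0]],[0.004,[0,0,0.024],[0,0,0]],[0.004,[0,0,0],[0,0,0]]]'
python3 -c "
from h import *
plan((30,0),38,0)
f=capture('scene')['frame'][:,:,::-1]
cv2.imwrite('pics/mag2.png',cv2.resize(f[195:245,260:340],None,fx=9,fy=9,interpolation=cv2.INTER_CUBIC))"
```

```text
clock: 11.72
eef_pos: [0.5939, 0.0048, 0.0393]
tcp_rot: [0.996, 0.093, -0.002, -0.0]
ft_force: [-0.5, -0.7, -0.1]
finger_gap: 0.05
t 11.72 tray [12.4  0.8] z 39.3 tool heading in tray deg 0.1 F [-0.5 -0.7 -0.1] gap 0.050 tilt [-0.004 -0.001 -1.   ] q6 1.37
tool shift mm dx 17.6 dy 0.8 dz 1.3 turn wz 0.1
```

View pics/mag2.png

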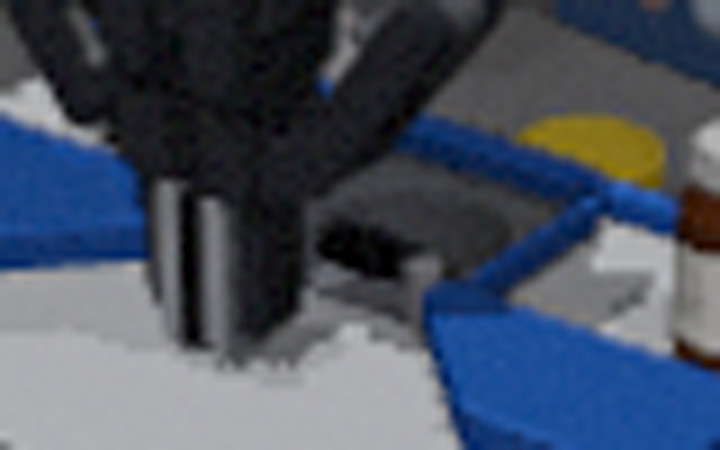

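```bash
python3 -m pendant '[[0.004,[0.008,0.001,0.001],[0,0,0]],[0.004,[0.01,0,0],[0,0,0]],[0.004,[0.01,0,0],[0,0,0]],[0.004,[0.005,0,0],[0,0,0]],[0.004,[0.004,0,0],[0,0,0]],[0.004,[0.004,0,0],[0,0,0]],[0.004,[0.003,0,0],[0,0,0]],[0.004,[0,0,0],[0,0,0]]]'
python3 -c "
from h import *
plan((30,0),38,0)
f=capture('scene')['frame'][:,:,::-1]
cv2.imwrite('pics/mag3.png',cv2.resize(f[195:245,260:340],None,fx=9,fy=9,interpolation=cv2.INTER_CUBIC))"
```

```text
clock: 12.78
eef_pos: [0.6392, 0.0119, 0.0399]
tcp_rot: [0.996, 0.093, 0.0, -0.0]
ft_force: [0.1, -1.1, -0.6]
finger_gap: 0.046
t 12.78 tray [58.2 -0.6] z 39.9 tool heading in tray deg 0.2 F [ 0.1 -1.1 -0.6] gap 0.046 tilt [ 0. -0. -1.] q6 1.38
tool shift mm dx -28.2 dy -0.6 dz 1.9 turn wz 0.2
```

View pics/mag3.png

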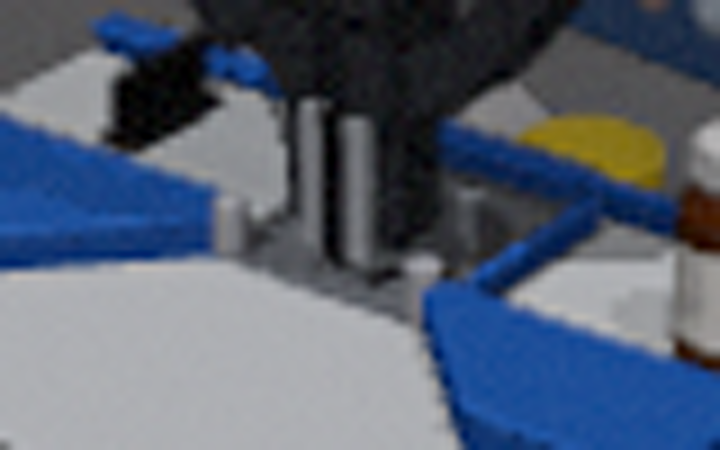

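```bash
python3 -m pendant '[[0.004,[-0.015,0,0],[0,0,0]],[0.004,[-0.02,0,0],[0,0,0]],[0.01,[-0.005,0,-0.025],[0,0,0]],[0.01,[-0.011,0.004,-0.025],[0,0,0]],[0.01,[-0.03,0.025,0],[0,0,0]],[0.01,[-0.03,0.025,0],[0,0,0]],[0.01,[-0.03,0.025,0],[0,0,-9]],[0.01,[0,0,0],[0,0,-9.5]],[0.01,[0,0,0],[0,0,-9.5]],[0.01,[0,0,0],[0,0,-9.5]],[0.01,[0,0,0],[0,0,0]]]'
python3 - <<'E'
from h import *
c=capture("top");f=c["frame"][:,:,::-1]
cv2.imwrite("pics/mag4.png",cv2.resize(f[200:245,245:305],None,fx=10,fy=10,interpolation=cv2.INTER_CUBIC))
plan((-83,-79),40,37.5)
E
```

```text
clock: 14.2
eef_pos: [0.5141, -0.092, 0.0899]
tcp_rot: [0.913, 0.408, -0.0, -0.0]
ft_force: [-0.1, 0.0, -0.1]
finger_gap: 0.118
t 14.25 tray [-83.6 -79.8] z 89.9 tool heading in tray deg 37.5 F [0.5 0.4 0.3] gap 0.117 tilt [-0.    -0.001 -1.   ] q6 0.53
tool shift mm dx 1.0 dy -0.3 dz 49.9 turn wz -0.0
```

View pics/mag4.png

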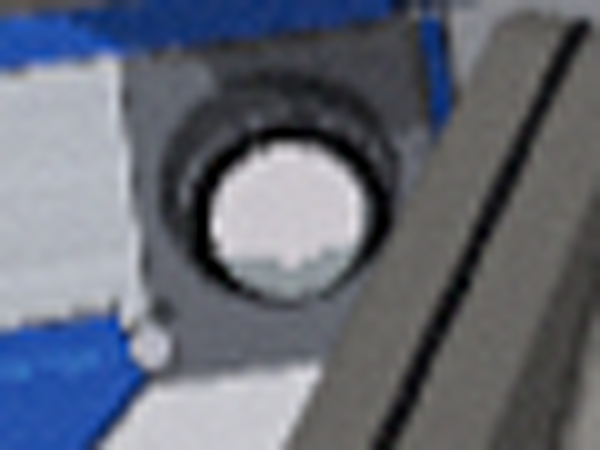

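The magazine close-up now shows the clear filter lying flat, a round black ring at about (274,221). Next, amber.

```bash
python3 -m pendant '[[0.01,[0,-0.001,0.02],[0,0,0]],[0.01,[0,0,0.022],[0,0,0]],[0.01,[0,0,0.007],[0,0,0]],[0.01,[0,0,0.001],[0,0,0]],[0.01,[0.006,0,0],[0,0,0]],[0.01,[0.006,0,0],[0,0,0]],[0.01,[0.01,0,0],[0,0,0]],[0.01,[0.01,0,0],[0,0,0]],[0.01,[0.01,0,0],[0,0,0]],[0.01,[0.01,0,0],[0,0,0]],[0.01,[0.01,0,0],[0,0,0]],[0.01,[0.006,0,0],[0,0,0]],[0.01,[0.003,0,0],[0,0,0]],[0.01,[0,0,0],[0,0,0]]]'
python3 see.py 6
```

```text
clock: 16.0
eef_pos: [0.5618, -0.0383, 0.0399]
tcp_rot: [0.913, 0.409, -0.0, -0.0]
ft_force: [-0.7, -0.3, -0.3]
finger_gap: 0.116
t 16.00 tray [-27.1 -35.8] z 39.9 tool heading in tray deg 37.7 F [-0.7 -0.3 -0.3] gap 0.116 tilt [-0. -0. -1.] q6 0.64
tool shift mm dx 43.3 dy -11.7 dz -0.1 turn wz 37.7
(396, 792, 3)
```

View pics/see6.png

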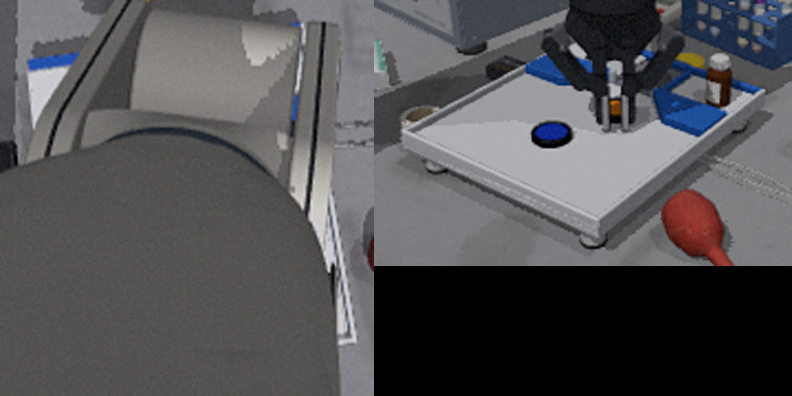

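```bash
python3 -m pendant '[[0.01,[0.01,0,0],[0,0,0]],[0.01,[0.01,0,0],[0,0,0]],[0.01,[0.007,0,0],[0,0,0]],[0.01,[0.003,0,0],[0,0,0]],[0.01,[-0.006,0,0],[0,0,0]],[0.01,[-0.011,0,0],[0,0,0]],[0.004,[0,0,0],[0,0,9.4]],[0.004,[0,0,0],[0,0,9.4]],[0.004,[0,0,0],[0,0,9.4]],[0.004,[0,0,0],[0,0,9.4]],[0.004,[-0.002,-0.013,0],[0,0,0]],[0.004,[0,-0.014,0],[0,0,0]],[0.004,[0,0,0],[0,0,0]]]'
python3 see.py 7
```

```text
clock: 17.73
eef_pos: [0.5629, -0.0013, 0.0399]
tcp_rot: [0.996, 0.094, -0.0, -0.0]
ft_force: [-0.2, -1.1, -0.7]
finger_gap: 0.048
t 17.73 tray [-19.2   0.4] z 39.9 tool heading in tray deg 0.3 F [-0.2 -1.1 -0.7] gap 0.048 tilt [-0. -0. -1.] q6 1.36
tool shift mm dx 19.2 dy 0.5 dz -0.1 turn wz 0.3
(396, 792, 3)
```

View pics/see7.png

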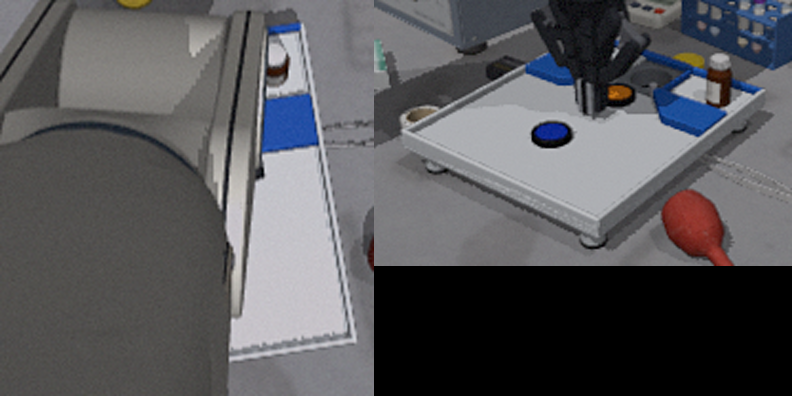

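```bash
python3 -m pendant '[[0.004,[0.006,0,0.001],[0,0,0]],[0.004,[0.008,0,0],[0,0,0]],[0.004,[0.008,0,0],[0,0,0]],[0.004,[0.008,0,0],[0,0,0]],[0.004,[0.008,0,0],[0,0,0]],[0.004,[0.008,0,0],[0,0,0]],[0.004,[0.005,0,0],[0,0,0]],[0.004,[0.004,0,0],[0,0,0]],[0.004,[0.004,0,0],[0,0,0]],[0.004,[0.004,0,0],[0,0,0]],[0.004,[0.004,0,0],[0,0,0]],[0.004,[0.004,0,0],[0,0,0]],[0.004,[0.003,0,0],[0,0,0]],[0.004,[0.001,0,0],[0,0,0]],[0.004,[0,0,0],[0,0,0]]]'
python3 see.py 8
```

```text
clock: 19.7
eef_pos: [0.6372, 0.0113, 0.0389]
tcp_rot: [0.996, 0.093, -0.0, -0.0]
ft_force: [-1.1, 0.3, -0.5]
finger_gap: 0.045
t 19.70 tray [56.1 -0.8] z 38.9 tool heading in tray deg 0.1 F [-1.1  0.3 -0.5] gap 0.045 tilt [-0. -0. -1.] q6 1.38
tool shift mm dx -56.1 dy -0.8 dz -1.1 turn wz 0.1
(396, 792, 3)
```

View pics/see8.png

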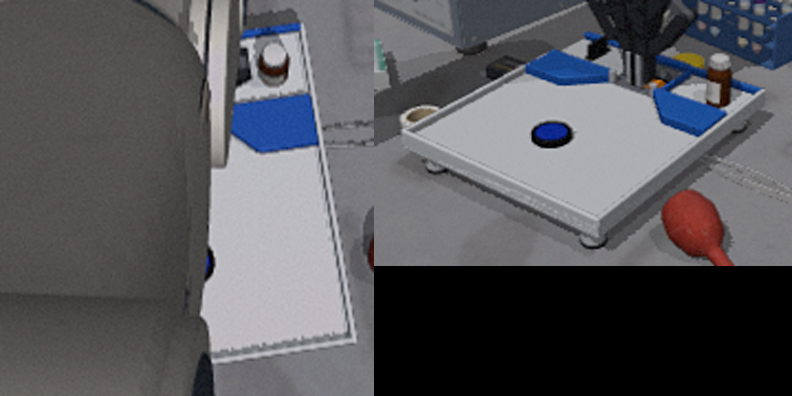

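```bash
python3 -c "
from h import *
c=capture('scene');f=c['frame'][:,:,::-1]
cv2.imwrite('pics/mag5.png',cv2.resize(f[195:245,260:340],None,fx=9,fy=9,interpolation=cv2.INTER_CUBIC))
for q in((76,-19),(95,0),(57,0)):
  for z in(.034,.044):print(q,z,(proj(c,np.r_[t2w(q),z])-[260,195])*9)"
```

```text
(76, -19) 0.034 [[479.08319612 262.53277464]]
(76, -19) 0.044 [[479.24682883 222.15328527]]
(95, 0) 0.034 [[459.82402741 206.22504598]]
(95, 0) 0.044 [[459.88094652 166.53798425]]
(57, 0) 0.034 [[357.46499617 271.56143406]]
(57, 0) 0.044 [[356.96155313 231.04965427]]
```

View pics/mag5.png

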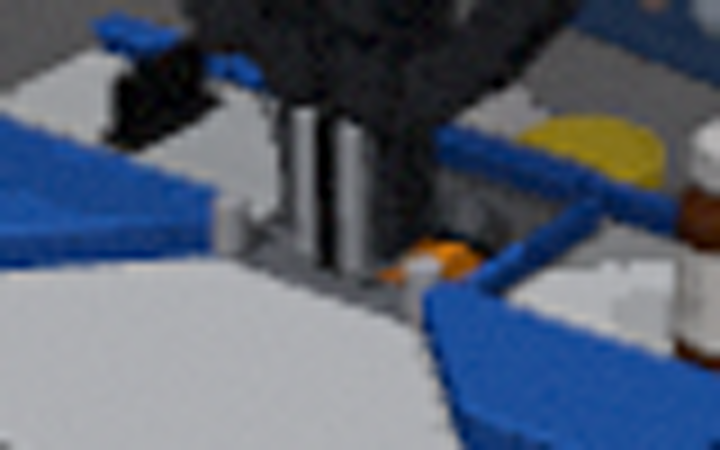

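```bash
python3 -m pendant '[[0.004,[-0.015,0,0],[0,0,0]],[0.004,[-0.02,0,0],[0,0,0]],[0.01,[-0.003,0,-0.025],[0,0,0]],[0.01,[-0.011,0,-0.025],[0,0,0]],[0.01,[-0.03,-0.002,0],[0,0,0]],[0.01,[-0.03,-0.002,0],[0,0,0]],[0.01,[-0.03,-0.002,0],[0,0,0]],[0.01,[-0.03,0,0],[0,0,0]],[0.01,[0,0,0],[0,0,0]]]'
python3 see.py 9
python3 - <<'E'
from h import *
c=capture("top");f=c["frame"][:,:,::-1]
cv2.imwrite("pics/mag6.png",cv2.resize(f[200:245,245:305],None,fx=10,fy=10,interpolation=cv2.INTER_CUBIC))
E
```

```text
clock: 20.98
eef_pos: [0.4664, -0.0142, 0.0887]
tcp_rot: [0.996, 0.092, -0.002, -0.0]
ft_force: [-0.2, -0.1, -0.3]
finger_gap: 0.116
t 20.98 tray [-116.5    5.4] z 88.7 tool heading in tray deg 0.1 F [-0.2 -0.1 -0.3] gap 0.116 tilt [-0.003 -0.001 -1.   ] q6 1.33
tool shift mm dx 116.5 dy 5.5 dz 48.7 turn wz 0.1
(396, 792, 3)
```

View pics/see9.png

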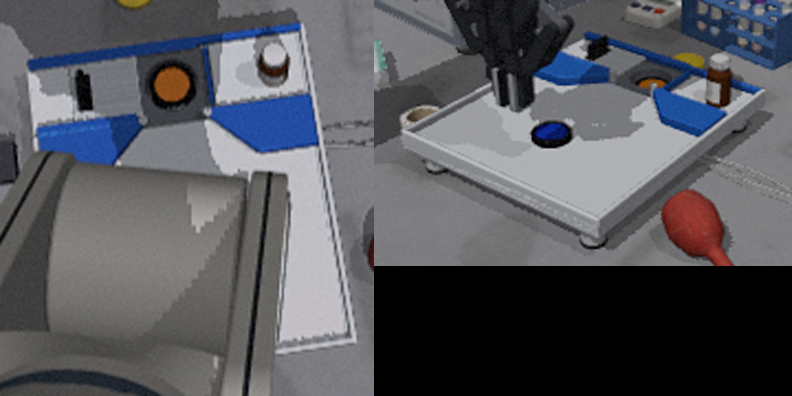

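View pics/mag6.png

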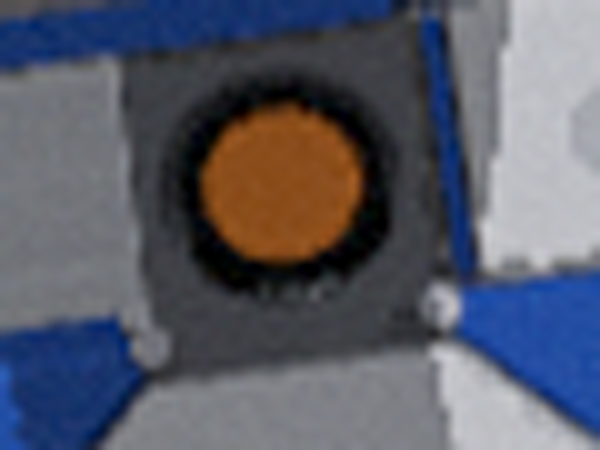

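```bash
python3 - <<'E'
from h import *
import pickle
T,S=pickle.load(open("cal.pkl","rb"))
c=capture("top")
def ell(c,x0,x1,y0,y1):
    im=cv2.resize(c["frame"][y0:y1,x0:x1],None,fx=8,fy=8,interpolation=cv2.INTER_CUBIC)
    m=cv2.inRange(cv2.cvtColor(im,cv2.COLOR_RGB2HSV),(5,120,60),(22,255,255))
    q=max(cv2.findContours(m,cv2.RETR_EXTERNAL,cv2.CHAIN_APPROX_NONE)[0],key=cv2.contourArea)
    e=cv2.fitEllipse(q);return (np.array(e[0])+.5)/8-.5+[x0,y0],np.array(e[1])/8,e[2]
a=ell(T,290,335,262,302);b=ell(c,255,295,200,240);print(a);print(b)
for z in(.022,.026,.030,.036): print(z,w2t(cast(c,b[0],z)[0]))
s=capture("scene")
cv2.imwrite("pics/mag7.png",cv2.resize(s["frame"][195:245,260:340,::-1],None,fx=9,fy=9,interpolation=cv2.INTER_CUBIC))
E
```

```text
(array([311.70957184, 280.98720169]), array([16.65194511, 17.01990509]), 7.913607120513916)
(array([272.74363327, 217.96152878]), array([15.53042889, 16.19790268]), 72.51034545898438)
0.022 [80.25575673  0.95847008]
0.026 [79.02771477  0.79685603]
0.03 [77.79967281  0.63524197]
0.036 [75.95760988  0.3928209 ]
```

View pics/mag7.png

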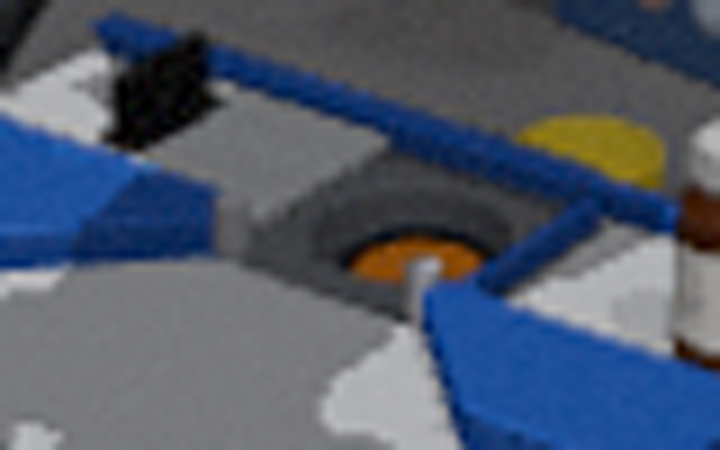

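Amber is flat: its window ellipse at (272.7,218.0) has aspect 0.96, as expected for a level disc about 10 mm down, and the scene view agrees. Now blue.

```bash
python3 -m pendant '[[0.01,[0,0,0.02],[0,0,2]],[0.01,[0,0.0005,0.022],[0,0,0]],[0.01,[0,0,0.006],[0,0,0]],[0.01,[0,0,0.001],[0,0,0]],[0.01,[0.006,0,0],[0,0,0]],[0.01,[0.006,0,0],[0,0,0]],[0.01,[0.01,0,0],[0,0,0]],[0.01,[0.01,0,0],[0,0,0]],[0.01,[0.01,0,0],[0,0,0]],[0.01,[0.01,0,0],[0,0,0]],[0.01,[0.01,0,0],[0,0,0]],[0.01,[0.01,0,0],[0,0,0]],[0.01,[0.01,0,0],[0,0,0]],[0.01,[0.008,0,0],[0,0,0]],[0.01,[0.004,0,0],[0,0,0]],[0.01,[0,0,0],[0,0,0]]]'
python3 see.py 10
```

```text
clock: 23.22
eef_pos: [0.5632, -0.0003, 0.0399]
tcp_rot: [0.997, 0.075, -0.0, -0.0]
ft_force: [0.4, 0.5, -0.5]
finger_gap: 0.118
t 23.23 tray [-18.8   1.3] z 39.9 tool heading in tray deg -1.9 F [ 0.4  0.5 -0.5] gap 0.118 tilt [-0. -0. -1.] q6 1.40
tool shift mm dx 18.9 dy 0.7 dz -0.1 turn wz -1.9
(396, 792, 3)
```

View pics/see10.png

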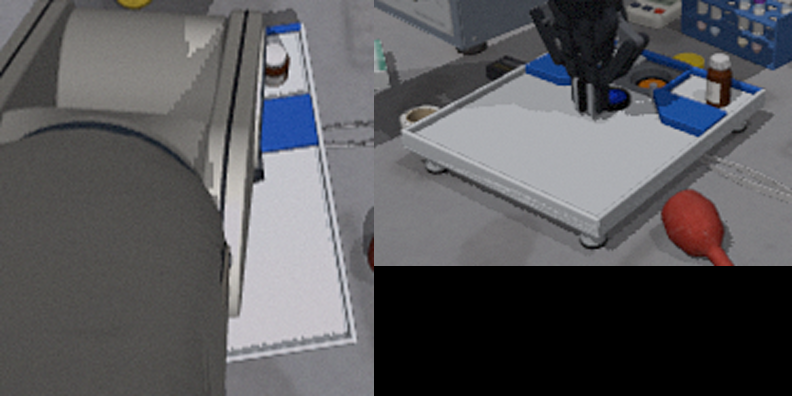

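```bash
python3 -m pendant '[[0.004,[-0.002,0.001,0.001],[0,0,-1.9]],[0.004,[0,0,0],[0,0,0]],[0.004,[0.008,0,0],[0,0,0]],[0.004,[0.008,0,0],[0,0,0]],[0.004,[0.008,0,0],[0,0,0]],[0.004,[0.008,0,0],[0,0,0]],[0.004,[0.008,0,0],[0,0,0]],[0.004,[0.008,0,0],[0,0,0]],[0.004,[0.005,0,0],[0,0,0]],[0.004,[0.004,0,0],[0,0,0]],[0.004,[0.004,0,0],[0,0,0]],[0.004,[0.004,0,0],[0,0,0]],[0.004,[0.004,0,0],[0,0,0]],[0.004,[0.004,0,0],[0,0,0]],[0.004,[0.003,0,0],[0,0,0]],[0.004,[0.001,0,0],[0,0,0]],[0.004,[0,0,0],[0,0,0]]]'
python3 see.py 11
```

```text
clock: 25.45
eef_pos: [0.6369, 0.0124, 0.0389]
tcp_rot: [0.996, 0.092, -0.0, -0.0]
ft_force: [0.1, 0.2, 0.7]
finger_gap: 0.046
t 25.45 tray [56.   0.4] z 38.9 tool heading in tray deg -0.0 F [0.1 0.2 0.7] gap 0.046 tilt [-0. -0. -1.] q6 1.39
tool shift mm dx -56.0 dy 0.4 dz -1.1 turn wz -0.0
(396, 792, 3)
```

View pics/see11.png

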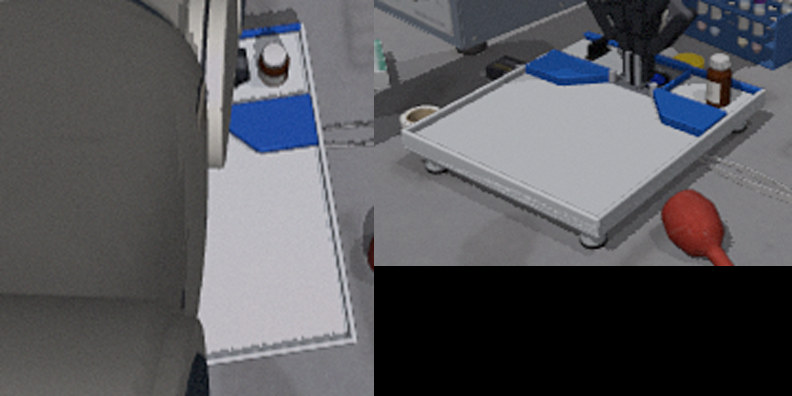

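```bash
python3 -m pendant '[[0.004,[-0.015,0,0],[0,0,0]],[0.004,[-0.02,0,0],[0,0,0]],[0,[-0.003,0,-0.025],[0,0,0]],[0,[-0.011,0,-0.025],[0,0,0]],[0,[-0.03,0,0],[0,0,0]],[0,[-0.03,0,0],[0,0,0]],[0,[-0.03,0,0],[0,0,0]],[0,[-0.03,0,0],[0,0,0]],[0,[0,0,0],[0,0,0]]]'
python3 - <<'E'
from h import *
st()
T=capture("top");s=capture("scene")
a=cv2.resize(T["frame"][195:245,225:305,::-1],None,fx=9,fy=9,interpolation=cv2.INTER_CUBIC)
cv2.imwrite("pics/mag8.png",a)
cv2.imwrite("pics/mag9.png",cv2.resize(s["frame"][195:245,260:340,::-1],None,fx=9,fy=9,interpolation=cv2.INTER_CUBIC))
im=cv2.resize(T["frame"][200:240,255:295],None,fx=8,fy=8,interpolation=cv2.INTER_CUBIC)
m=cv2.inRange(cv2.cvtColor(im,cv2.COLOR_RGB2HSV),(108,150,70),(128,255,255))
for q in cv2.findContours(m,cv2.RETR_EXTERNAL,cv2.CHAIN_APPROX_NONE)[0]:
    if cv2.contourArea(q)>2000:
        e=cv2.fitEllipse(q);p=(np.array(e[0])+.5)/8-.5+[255,200];print(p,np.array(e[1])/8,e[2],w2t(cast(T,p,.034)[0]))
E
```

```text
clock: 26.68
eef_pos: [0.4671, -0.0187, 0.0887]
tcp_rot: [0.996, 0.091, -0.002, -0.0]
ft_force: [0.5, -0.4, 0.0]
finger_gap: 0.001
t 26.68 tray [-116.6    0.9] z 88.7 tool heading in tray deg -0.1 F [ 0.5 -0.4  0. ] gap 0.001 tilt [-0.003 -0.001 -1.   ] q6 1.32
[272.33500099 217.88090515] [14.7962923  15.39275646] 72.60601806640625 [76.83150722  1.19631662]
[289.24285889 213.96361828] [ 2.03386402 36.70116043] 171.97738647460938 [ 79.86143039 -30.48426714]
[263.29104424 201.790061  ] [ 4.41377687 37.09605408] 85.69335174560547 [110.03604962  13.94108855]
```

View pics/mag8.png

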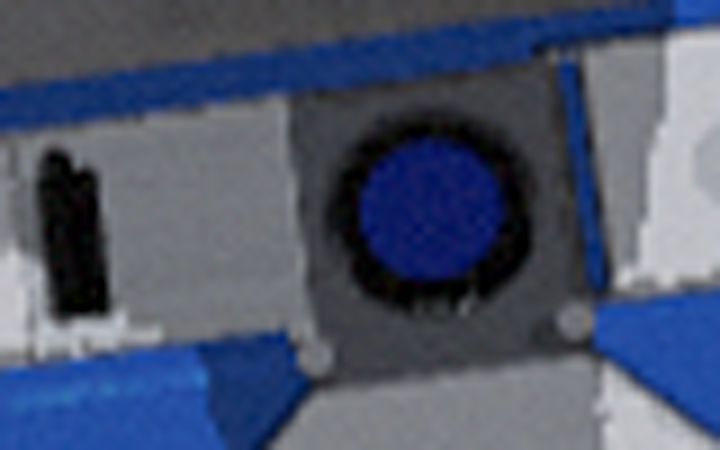

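View pics/mag9.png

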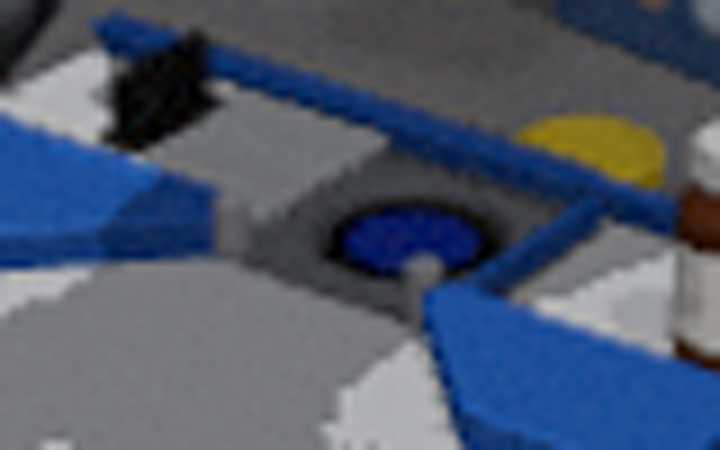

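```bash
python3 - <<'E'
from h import *
T=capture("top")
print("tab top pred",(proj(T,np.r_[t2w((77.5,78)),.059])-[225,195])*9,"L face top ends",(proj(T,[np.r_[t2w((61.5,80.5)),.059],np.r_[t2w((93.5,80.5)),.059]])-[225,195])*9,"L face bottom",(proj(T,[np.r_[t2w((61.5,80.5)),.041],np.r_[t2w((93.5,80.5)),.041]])-[225,195])*9)
for p in((155,262),(158,105),(130,68)):
  for z in(0,.2): print(p,z,np.round(w2t(cast(T,p,z)[0])), np.round(cast(T,p,z)[0],3))
plan((77.5,108),90)
E
```

```text
tab top pred [[ 29.65595576 219.62882198]] L face top ends [[ 25.16080732 298.62827639]
 [  8.99481991 144.78798165]] L face bottom [[ 40.14522975 322.4518317 ]
 [ 24.16331044 171.41549307]]
(155, 262) 0 [ 33. 229.] [0.573 0.233 0.   ]
(155, 262) 0.2 [-16. 170.] [0.535 0.166 0.2  ]
(158, 105) 0 [357. 202.] [0.896 0.266 0.   ]
(158, 105) 0.2 [235. 149.] [0.786 0.192 0.2  ]
(130, 68) 0 [450. 254.] [0.978 0.334 0.   ]
(130, 68) 0.2 [307. 190.] [0.849 0.244 0.2  ]
t 26.82 tray [-112.4    0.3] z 89.2 tool heading in tray deg -0.0 F [-0.   0.2  0.4] gap 0.002 tilt [ 0.001  0.    -1.   ] q6 1.32
tool shift mm dx 189.8 dy -107.8 dz -0.8
```

```bash
python3 - <<'E'
from h import *
import pickle
T,S=pickle.load(open("cal.pkl","rb"))
b=cast(S,(207,203),.0)[0];print("front corner base",b)
for z in(.1,.15,.2,.25):print(z,proj(S,[b[0],b[1],z]),"cast",cast(S,(206,118),z)[0], "T top px",cast(T,(128,68),z)[0],cast(T,(117,268),z)[0])
cv2.imwrite("pics/sc_left.png",cv2.resize(S["frame"][60:300,90:410,::-1],None,fx=2.4,fy=2.4,interpolation=cv2.INTER_CUBIC))
E
```

```text
front corner base [0.59615254 0.28455129 0.        ]
0.1 [[201.98585792 161.97656025]] cast [0.79210722 0.57692263 0.1       ] T top px [0.91349654 0.29286436 0.1       ] [0.54141095 0.26068981 0.1       ]
0.15 [[199.29097296 139.92823188]] cast [0.69888556 0.42001904 0.15      ] T top px [0.88138624 0.27023481 0.15      ] [0.5327566  0.24008851 0.15      ]
0.2 [[196.45805189 116.75055461]] cast [0.60566391 0.26311546 0.2       ] T top px [0.84927594 0.24760526 0.2       ] [0.52410225 0.21948722 0.2       ]
0.25 [[193.47621033  92.35447734]] cast [0.51244226 0.10621187 0.25      ] T top px [0.81716565 0.2249757  0.25      ] [0.5154479  0.19888592 0.25      ]
```

View pics/sc_left.png

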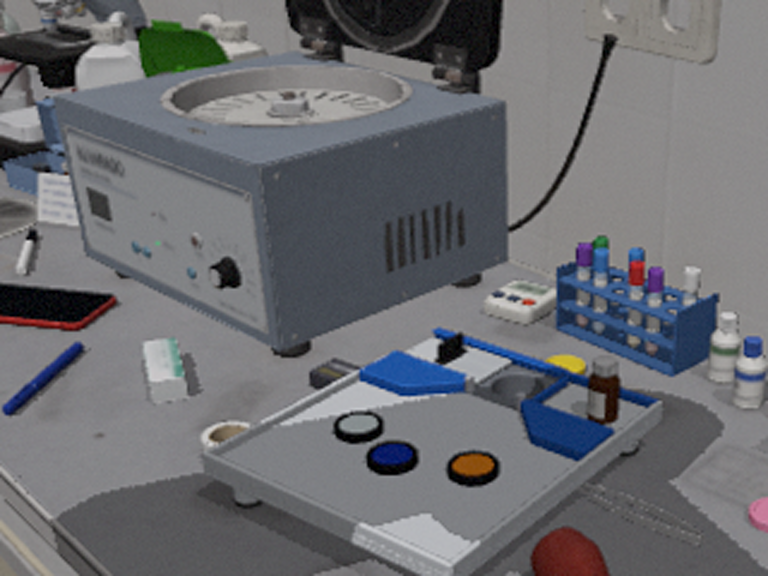

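```bash
python3 - <<'E'
from h import *
s=capture("scene");t=capture("top")
a=cv2.resize(s["frame"][:,:,::-1],None,fx=.62,fy=.62,interpolation=cv2.INTER_AREA)
b=cv2.resize(t["frame"][:,:,::-1],None,fx=.62,fy=.62,interpolation=cv2.INTER_AREA)
cv2.imwrite("pics/both.png",np.hstack([a,b]))
E
```

```text
(no output)
```

View pics/both.png

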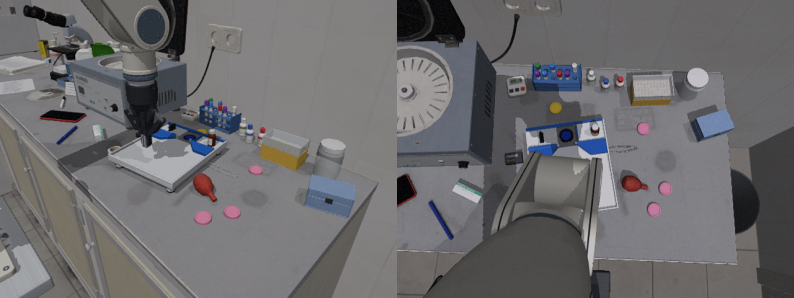

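```bash
python3 -m pendant '[[0,[0.031,-0.017,0],[0,0,0]],[0,[0.031,-0.017,0],[0,0,0]],[0,[0.031,-0.017,0],[0,0,0]],[0,[0.031,-0.017,0],[0,0,0]],[0,[0.031,-0.017,0],[0,0,0]],[0,[0.031,-0.018,0],[0,0,0]],[0,[0,0,0],[0,0,0]]]'
python3 see.py 12; python3 -c "
from h import *
plan((77.5,103),49)
f=capture('scene')['frame'][:,:,::-1]
cv2.imwrite('pics/tab1.png',cv2.resize(f[170:240,230:330],None,fx=8,fy=8,interpolation=cv2.INTER_CUBIC))"
```

```text
clock: 27.8
eef_pos: [0.6371, 0.1187, 0.0889]
tcp_rot: [0.996, 0.093, 0.001, -0.0]
ft_force: [-0.6, -1.0, 0.7]
finger_gap: 0.002
t 27.80 tray [ 75.7 104.8] z 88.9 tool heading in tray deg 0.1 F [-0.6 -1.   0.7] gap 0.002 tilt [ 0.002 -0.    -1.   ] q6 1.55
tool shift mm dx -75.8 dy 104.7 dz 48.9 turn wz 0.1
(396, 792, 3)
t 27.90 tray [ 72.6 103.6] z 88.3 tool heading in tray deg 0.0 F [-0.2 -0.6 -0.3] gap -0.000 tilt [-0.001  0.    -1.   ] q6 1.55
tool shift mm dx 4.9 dy 0.6 dz 39.3
```

View pics/see12.png

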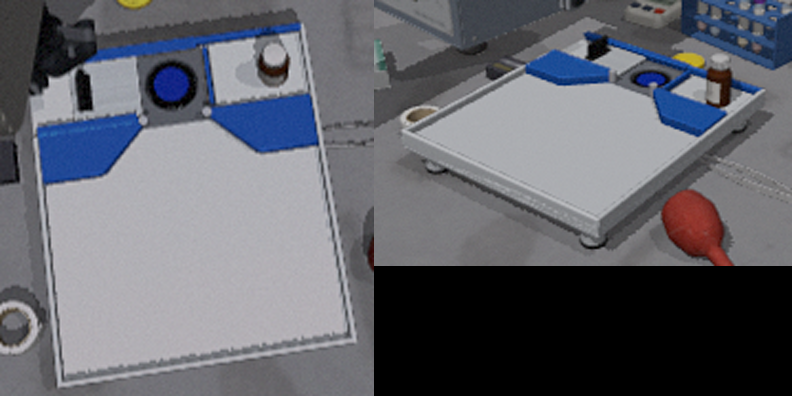

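View pics/tab1.png

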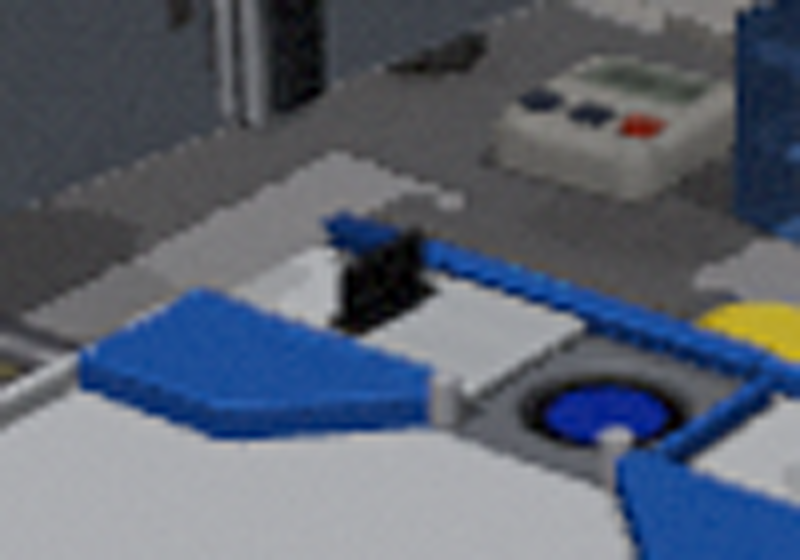

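```bash
python3 -m pendant '[[0,[0.004,0,0.012],[0,0,0]],[0,[0,0,0.016],[0,0,0]],[0,[0,0,0.01],[0,0,0]],[0,[0,0,0.001],[0,0,0]],[0,[0,0,0],[0,0,0]]]'
python3 -c "
from h import *
plan((77.5,33),49)
f=capture('scene')['frame'][:,:,::-1]
cv2.imwrite('pics/tab2.png',cv2.resize(f[170:240,230:330],None,fx=8,fy=8,interpolation=cv2.INTER_CUBIC))"
```

```text
clock: 28.58
eef_pos: [0.6387, 0.1175, 0.0498]
tcp_rot: [0.996, 0.092, -0.0, -0.0]
ft_force: [1.0, -0.4, 0.6]
finger_gap: 0.001
t 28.57 tray [ 77.  103.3] z 49.8 tool heading in tray deg -0.0 F [ 1.  -0.4  0.6] gap 0.001 tilt [-0. -0. -1.] q6 1.55
tool shift mm dx 0.5 dy 70.3 dz 0.8
```

View pics/tab2.png

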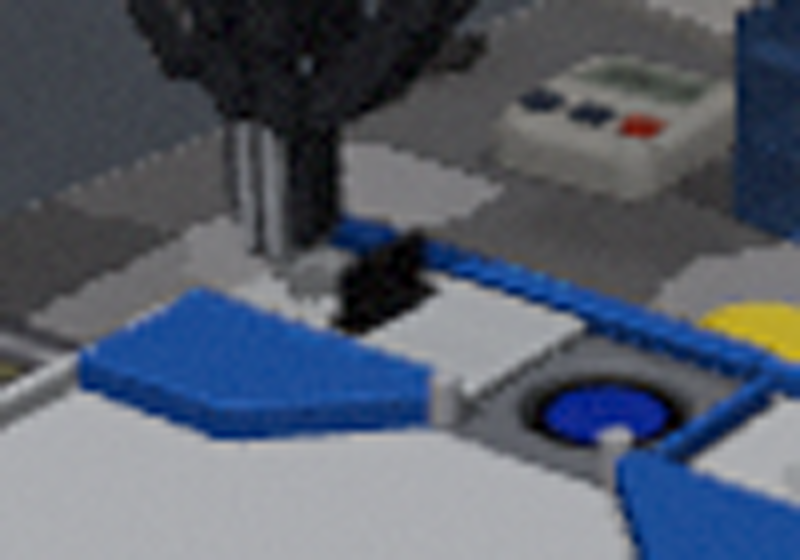

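```bash
python3 -m pendant '[[0,[0,0.006,0.001],[0,0,0]],[0,[0,0.008,0],[0,0,0]],[0,[0,0.008,0],[0,0,0]],[0,[0,0.008,0],[0,0,0]],[0,[0,0.008,0],[0,0,0]],[0,[0,0.008,0],[0,0,0]],[0,[0,0.008,0],[0,0,0]],[0,[0,0.004,0],[0,0,0]],[0,[0,0,0],[0,0,0]]]'
python3 -c "
from h import *
plan((77.5,33),49)
f=capture('scene')['frame'][:,:,::-1]
cv2.imwrite('pics/tab3.png',cv2.resize(f[170:240,230:330],None,fx=8,fy=8,interpolation=cv2.INTER_CUBIC))"
```

```text
clock: 29.75
eef_pos: [0.6492, 0.06, 0.0488]
tcp_rot: [0.996, 0.092, -0.0, 0.0]
ft_force: [0.0, 0.5, 0.1]
finger_gap: 0.002
t 29.75 tray [76.8 44.9] z 48.8 tool heading in tray deg -0.0 F [0.  0.5 0.1] gap 0.002 tilt [-0.001  0.    -1.   ] q6 1.46
tool shift mm dx 0.7 dy 11.9 dz -0.2
```

View pics/tab3.png

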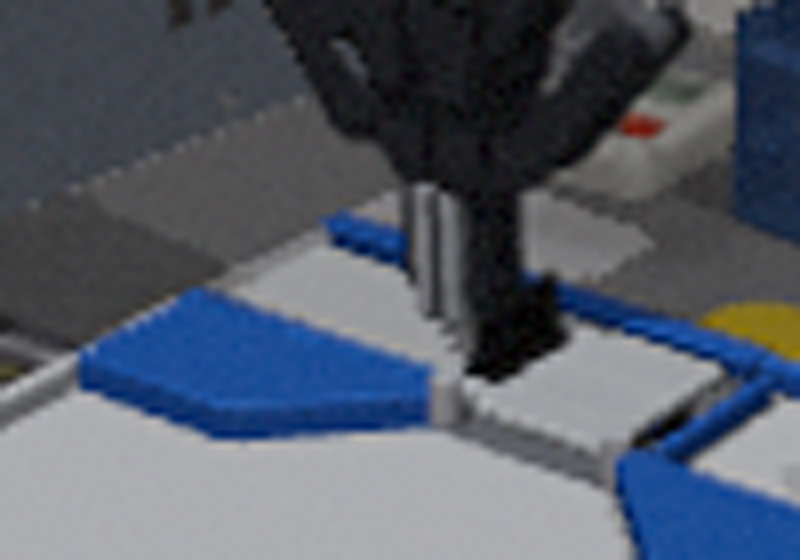

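```bash
python3 -m pendant '[[0,[0,0.003,0],[0,0,0]],[0,[0,0.003,0],[0,0,0]],[0,[0,0.002,0],[0,0,0]],[0,[0,0,0],[0,0,0]]]'
python3 -m pendant '[[0,[0,0.002,0],[0,0,0]],[0,[0,0,0],[0,0,0]]]'
python3 -c "
from h import *
plan((77.5,33),49)"
```

```text
clock: 30.3
eef_pos: [0.6507, 0.0524, 0.0489]
tcp_rot: [0.996, 0.092, -0.0, 0.0]
ft_force: [0.5, 0.9, -0.5]
finger_gap: 0.003
clock: 30.55
eef_pos: [0.6512, 0.0506, 0.0489]
tcp_rot: [0.996, 0.092, 0.0, 0.0]
ft_force: [-0.1, 0.7, -0.4]
finger_gap: -0.0
t 30.55 tray [77.  35.3] z 48.9 tool heading in tray deg -0.0 F [-0.1  0.7 -0.4] gap -0.000 tilt [ 0.  0. -1.] q6 1.45
tool shift mm dx 0.5 dy 2.3 dz -0.1
```

```bash
for i in 1; do :; done; python3 -m pendant '[[0,[0,0.001,0],[0,0,0]],[0,[0,0.001,0],[0,0,0]],[0,[0,0,0],[0,0,0]]]' | grep -E "eef|force"
python3 -m pendant '[[0,[0,0.001,0],[0,0,0]],[0,[0,0.001,0],[0,0,0]],[0,[0,0,0],[0,0,0]]]'| grep -E "eef|force"
python3 -c "
from h import *
st()
f=capture('scene')['frame'][:,:,::-1]
cv2.imwrite('pics/tab4.png',cv2.resize(f[170:240,230:330],None,fx=8,fy=8,interpolation=cv2.INTER_CUBIC))"
```

```text
eef_pos: [0.6515, 0.0491, 0.049]
ft_force: [-1.2, 4.0, -0.2]
eef_pos: [0.6515, 0.0486, 0.0489]
ft_force: [-2.2, 11.5, 0.5]
t 31.30 tray [77.  33.3] z 48.9 tool heading in tray deg -0.0 F [-2.2 11.5  0.5] gap -0.003 tilt [-0.    -0.002 -1.   ] q6 1.44
```

View pics/tab4.png

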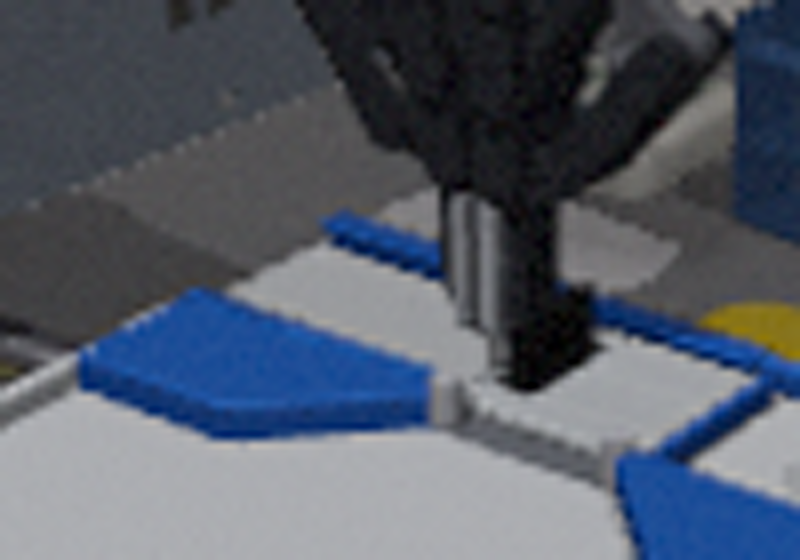

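The force rose to 11.5 N and the plate meets the end stop, so the cover is fully shut. Backing off, then a final look.

```bash
python3 -m pendant '[[0,[0,-0.004,0],[0,0,0]],[0,[0,-0.012,0],[0,0,0]],[0,[0,-0.02,0],[0,0,0]],[0,[0,-0.02,-0.02],[0,0,0]],[0,[0,0,-0.05],[0,0,0]],[0,[0,0,-0.05],[0,0,0]],[0,[-0.04,0.0,-0.03],[0,0,0]],[0,[-0.05,0.0,0],[0,0,0]],[0,[-0.05,0,0],[0,0,0]],[0,[-0.05,0,0],[0,0,0]],[0,[-0.05,0,0],[0,0,0]],[0,[0,0,0],[0,0,0]],[0,[0,0,0],[0,0,0]]]'
python3 see.py 13
python3 - <<'E'
from h import *
import pickle
T0,S0=pickle.load(open("cal.pkl","rb"))
T=capture("top");S=capture("scene")
cv2.imwrite("pics/fin_top.png",np.hstack([cv2.resize(x["frame"][150:360,170:460,::-1],None,fx=1.35,fy=1.35) for x in(T0,T)]))
cv2.imwrite("pics/fin_sc.png",cv2.resize(S["frame"][170:240,230:330,::-1],None,fx=8,fy=8,interpolation=cv2.INTER_CUBIC))
E
```

```text
clock: 32.98
eef_pos: [0.407, 0.0587, 0.2003]
tcp_rot: [0.996, 0.092, 0.002, -0.0]
ft_force: [0.1, -0.3, 0.5]
finger_gap: -0.002
t 32.98 tray [-161.5   87.9] z 200.3 tool heading in tray deg 0.0 F [ 0.1 -0.3  0.5] gap -0.002 tilt [ 0.003  0.    -1.   ] q6 1.50
tool shift mm dx 161.5 dy 88.0 dz 160.3 turn wz 0.0
(396, 792, 3)
```

View pics/fin_top.png

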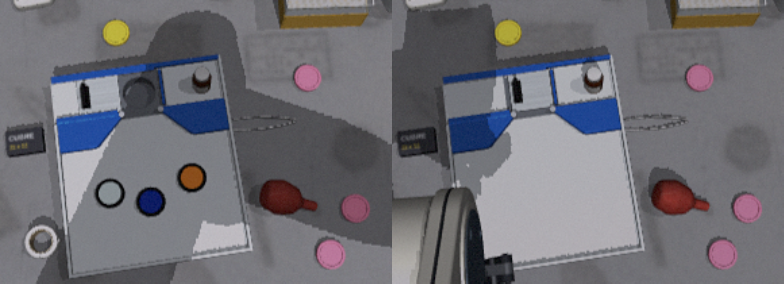

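View pics/fin_sc.png

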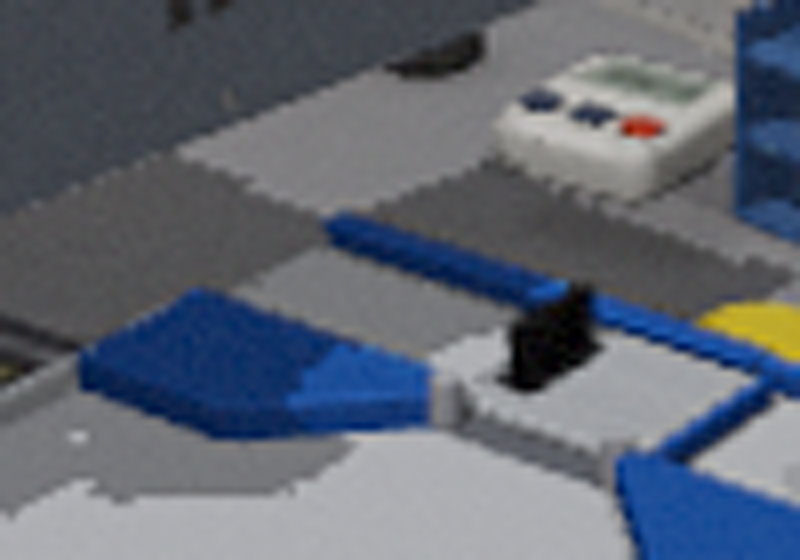

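The final views show the sorting floor empty, the cover at the end stop over the mouth with its tab at about (515,92), and the vial, forceps, bulb and box where they were. The gripper is clear, so I'm handing in.

```bash
python3 -c "
from station import job_done,sense
print(job_done(),sense()['clock'])"
```

```text
the job is handed in; nothing more can be done
the job is handed in; nothing more can be done
```

The clear, amber and blue filters are stacked in the magazine in that order, the dust cover is fully shut over them, and the job was handed in at about 33 s.

- **Clear filter:** my first push ended about 5 mm short, and it was left leaning on the lip of the magazine (about 43° in the top view). I pushed it on, and it was flat before I touched amber.
- **Amber and blue filters:** each dropped flat on its first push. In the top view their windows had the shape a level disc should have (aspect 0.96), and the scene view agreed.
- **Dust cover:** I pushed the tab until the wrist force rose to 11.5 N, and the last pictures show the plate at the end stop over the mouth. In the top view before pushing, the tab looked about 6 mm nearer the mouth than the stated open position. It did not affect the closing, and I did not find out why.
- **Bystanders:** comparing the first and last top views, the vial, forceps, bulb, cover-slip box and look-alikes had not visibly moved. The arm hid the tape roll in the last top view; it was unmoved in the view just before I closed the cover, and I made no separate check of it after that.

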